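Clear the drives out of a storage box into the bench drawer

ROBOT

A 6-joint arm with a two-finger parallel gripper is mounted at the origin on the work surface. World frame = base frame: x ahead of the robot, y to its left, z up, the work surface at z = 0. Lengths are in m, angles in rad, forces in N, time in s.
With the tool pointing down it reaches from about 0.35 to 0.975 m from the base axis. Payload 17.4 kg.
Tool frame: the origin (TCP) lies at the very end of the fingers, on their centre line; the grasp point (between the pads) lies 19 mm behind it; z points along the fingers, y is the direction in which the jaws open and shut (so a half turn about z gives the same grasp; the last joint's range is limited). The gripper opens to 85 mm and grips with 20 to 120 N. Pads are 22 mm wide; open, the fingers measure 114 mm over their backs; the gripper's body (76 mm by 85 mm) begins 54 mm behind the grasp point. The pads swing forward as they close: fully open they stand 13 mm farther back than shut.
Start: joints at [-1.327, 0.116, 1.442, -0, 1.584, -0.038], TCP at [0.188, -0.648, 0.231] pointing down, gripper open.
Joint ranges: [-2.83, 2.83], [-0.83, 2.19], [0.07, 2.5], [-1.14, 4.28], [0.01, 3], [-2.97, 2.97]. Speed limits (rad/s): [1.89, 1.89, 2.22, 3.14, 3.14, 3.14].

INTERFACE

Orientations are given as a unit quaternion [x, y, z, w].
In Python, from rig import arm gives the robot as it stands.
- The arm moves only by the shell command python3 -m creep 'ROWS' [FORCE]. ROWS is JSON, a list of rows, each a list of 7 numbers: the shift along the tool's x, y, z each as a share of 0.025 m, from -1 to 1, then the turn, a rotation vector about the tool's x, y, z each as a share of 180 degrees, from -1 to 1, then the closure, from -1 (fully open) to 1 (shut), so that 0 is half open. In form: [[tx, ty, tz, ax, ay, az, gripper], ...]. A call has 1 to 12 rows; each row shifts and turns the commanded pose from where the row before left it, along the tool's axes as they then stand; what a row does not reach is not made up. A row lasts 1/8 s, in which the tool goes at most 62.5 mm and 10.7 degrees, less where a joint would pass 70% of its speed; a pose out of reach is approached as far as the arm can. A call with a number of a shift or a turn outside -1 to 1 is refused whole. A call with a gripper value outside its range is refused whole. The fingers move at their own pace and stop on an object; FORCE is the grip in N (left out, the last holds). Time passes only in rows, so rows that do not move let the fingers close. It gives the time, the measured TCP pose, the force and the opening at its end, in the units of the state.
- arm.get_state(): the state, without advancing time (a new reading comes with each control period).
- arm.camera(name): name is "side" or "top" or "wrist"; returns a dict with "img" (480x640x3 uint8, red, green, blue), "depth" (480x640 float32, m along the optical axis (not along the pixel's ray), 0 where there is no reading), "mtx" (3x3 intrinsics, pixels), "dist_coeffs" ([k1, k2, p1, p2, k3] as OpenCV has them; the pictures are not rectified), "origin" and "orientation" of the camera in the world; the wrist camera has in their place "T_tool_cam" (4x4, takes a point from camera to tool coordinates, whose origin is the TCP and whose axes are the flange's). Camera axes: x right, y up, looking along -z (the intrinsics and any distortion apply to the point x, -y, -z); pixel columns grow to the right and rows downward; lengths in m; the calibration is good to about 2 mm. A picture is of the moment at which its call begins: read the wrist's pose just before it.
- arm.close_job(): hands the job in, once; it reports no verdict.
Trained networks look in the newest picture that a camera, given by its name, has taken for a name from the list of things; names that differ only in an ending like _2 or _b are one class to them, and where a whole thing is asked for, a point or a joint stands for the part that bears it (a point fixed in the world has none). Each returns a list of dicts, best first, with "confidence" (0 to 1); they miss things now and then, are a little off and sometimes report something else, mostly with a low value. They report only what shows in the picture. A call takes as long as a camera call. They do not tell look-alikes from the thing itself.
- arm.silhouettes(name, camera): "mask" (480x640 bool, what is visible of it) and "rect" ([left, top, right, bottom] in pixels, round what is visible of it).
The state is a dict: "clock": time; "qpos": joint angles; "joint_vel": joint speeds; "joint_efforts": joint torques, N m; "tcp_pos": TCP position; "tool_rot": TCP orientation; "wrist_force": force on the tool from outside, world axes, zero at the start; "ft_torque": the same for the moment, N m; "grip_width": finger opening in m.
Only numpy, scipy, OpenCV 4.12 (cv2) and the standard library are available. Lean on these libraries where they do the work, as an engineer would, in place of code of your own. Each camera call takes 0.05 s, during which the arm holds its last target. There are 200 camera calls.

TASK

Take all the drives out of the flat storage box and put them away in the top drawer of the small cabinet. The box's hinged cover is flush and has nothing to grip, so lever it up with the flat pry tool at the notch in the box's front and swing it open. When every drive is in the drawer, leave the drawer pushed fully shut, the box's cover folded fully down again and the pry tool lying on its rubber mat, without disturbing the mouse, the fan and the bottle.

Things in the scene. Friction and masses are not known exactly. Their poses are not given: they have to be found in the camera images.
- box: Fixed storage box of dark sheet steel, 150 mm (its x, front to back) x 210 (its y) x 80 high, walls 4. Origin: centre of its underside on the bench; front with pry notch faces its -x; z up. Drives stand on a floor 28 mm above the bench in four bays, middles at y = -66, -22, 22, 66 mm, one drive or none in each, between two guide rails 4 mm high, 3 thick, 104 long, 19 apart inside.
- notch (a point): Middle of the pry notch in the box's front face: a slot 60 mm wide and 8 mm high, cut down into the top edge of the 4 mm thick front wall, its upper side being the underside of the closed cover. The point lies on the outer face, 76 mm above the bench; axes as the box's (x into the box).
- cover: Cover of the box, a flat grey steel sheet 150 x 210 x 4 mm, flush with the walls, 140 g. Origin: middle of the hinge line, at the box's back top edge (box x = 75, z = 80 mm), in the plane of the cover's underside; the sheet runs 150 mm along its own -x; its z is the outward (upper) normal.
- cover_angle (a joint): Opening angle of the cover, rad: 0 closed flush, grows as its front edge rises, 1.57 upright, stops at 1.85 leaning back. A stiff hinge (0.2 N m of friction): the cover stays where it is left. About 2 N at its front edge lifts it.
- pry: Flat pry tool 185 mm long, 70 g or so: black handle 100 x 22 mm, 18 thick; steel blade 85 mm long, 16 wide, 2.5 thick, at mid-thickness of the handle. Origin: middle of its length, on its underside; x points to the blade's tip (tip at x = 92.5 mm, handle from -92.5 to 7.5); z up as it lies flat, blade 9 mm above the underside.
- mat: Grey-green rubber mat, 260 mm (its x) x 150 mm (its y), 3 mm thick, fixed. Origin: centre of its underside on the bench.
- drive0: Drive cartridge, finned aluminium, 119 mm long (its x) x 15 mm thick (its y) x 34 mm high (its z), 120 g or so. Origin: centre of its underside. It starts standing on its long edge in a bay of the box, its x along the box's; may be absent (None).
- drive1: Drive cartridge, finned aluminium, 119 mm long (its x) x 15 mm thick (its y) x 34 mm high (its z), 120 g or so. Origin: centre of its underside. It starts standing on its long edge in a bay of the box, its x along the box's; may be absent (None).
- drive2: Drive cartridge, finned aluminium, 119 mm long (its x) x 15 mm thick (its y) x 34 mm high (its z), 120 g or so. Origin: centre of its underside. It starts standing on its long edge in a bay of the box, its x along the box's; may be absent (None).
- drive3: Drive cartridge, finned aluminium, 119 mm long (its x) x 15 mm thick (its y) x 34 mm high (its z), 120 g or so. Origin: centre of its underside. It starts standing on its long edge in a bay of the box, its x along the box's; may be absent (None).
- chest_drawer0: Top drawer of the small grey cabinet. Origin: centre of the drawer's underside; it pulls out along its -x; z up. Inside 195 mm (x) x 188 (y), floor 6 mm above the origin and 85 above the bench, side walls up to 49 above the origin; front panel 15 mm thick, outer face at x = -118.5, top edge 58 above the origin. What stands up to 50 mm high inside clears the cabinet's top when it shuts.
- chest: Small fixed cabinet of grey plastic with two drawers one above the other, 240 mm front to back (its x) x 230 (its y) x 150 high. Origin: centre of its underside on the bench; the drawers' side is its -x. The lower drawer is not used.
- chest_drawer0_handle (a point): Middle of the top drawer's handle, a round bar 115 mm long along the drawer's y, 35 mm in front of the drawer's face, about 112 mm above the bench; free space all round it.
- drawer_open (a joint): How far the top drawer is pulled out, m: 0 shut, stops at 0.165. It slides with about 1 N of friction and stays where it is left.
- mouse: White computer mouse, 105 x 58 x 34 mm; a bystander. Origin: centre of its underside.
- fan: Black square cooling fan lying flat, 92 x 92 x 25 mm; a bystander. Origin: centre of its underside.
- cleaner: Small white bottle, 44 mm across, 120 mm high; a bystander. Origin: centre of its underside.
Mind the look-alikes: they are no part of the job. Several things have the shape of the pry; the one meant has the colours described above.

How it is judged:
On the way, in this order (a step that is already met when the one before it is completed fails the run):
1. The blade of the pry tool lifts the cover off the box: at least 0.08 rad, not with the fingers on the cover (value of joint cover_angle above 0.08 rad and contact force between pry and cover above 0.2 N and contact force between the fingers and cover below 0.5 N), for 0.1 s.
2. Every drive is in the top drawer (x of drive0 in the frame of chest_drawer0 between -0.1 and 0.1 m and y of drive0 in the frame of chest_drawer0 between -0.095 and 0.095 m and z of drive0 in the frame of chest_drawer0 between 0 and 0.05 m and x of drive1 in the frame of chest_drawer0 between -0.1 and 0.1 m and y of drive1 in the frame of chest_drawer0 between -0.095 and 0.095 m and z of drive1 in the frame of chest_drawer0 between 0 and 0.05 m and x of drive2 in the frame of chest_drawer0 between -0.1 and 0.1 m and y of drive2 in the frame of chest_drawer0 between -0.095 and 0.095 m and z of drive2 in the frame of chest_drawer0 between 0 and 0.05 m and x of drive3 in the frame of chest_drawer0 between -0.1 and 0.1 m and y of drive3 in the frame of chest_drawer0 between -0.095 and 0.095 m and z of drive3 in the frame of chest_drawer0 between 0 and 0.05 m), for 0.2 s.
At the end, for the whole second after the job is handed in: Every drive lies or stands at rest inside the top drawer, the drawer is shut to within 10 mm, the cover is down to within 0.04 rad (6 mm at its edge), and the pry tool lies at rest on the mat, its middle over the mat (all of step 2 and linear speed of each of drive0, drive1, drive2, drive3, pry below 0.02 m/s and value of joint drawer_open below 0.01 m and value of joint cover_angle below 0.04 rad and x of pry in the frame of mat between -0.13 and 0.13 m and y of pry in the frame of mat between -0.075 and 0.075 m and height (world z) of pry below 0.025 m); the robot touches nothing.
It fails at once if The mouse is disturbed: moved by more than 40 mm or tipped over (distance of mouse from where it was at the start of the episode above 0.04 m or angle between mouse's own z axis and vertical above 0.5 rad).
It fails at once if The fan is disturbed: moved by more than 40 mm or tipped over (distance of fan from where it was at the start of the episode above 0.04 m or angle between fan's own z axis and vertical above 0.5 rad).
It fails at once if The bottle is disturbed: moved by more than 40 mm or tipped over (distance of cleaner from where it was at the start of the episode above 0.04 m or angle between cleaner's own z axis and vertical above 0.5 rad).
Of drive0, drive1, drive2, drive3 only 2 to 4 are there at a start; the rules pass over those that are not, and their reading is None.
At some moment in a run one of pry may be knocked a few centimetres aside while the robot is not near it.
Once in a run the grip may slacken for a moment while it holds something.
It also fails if it takes over 210 s, if anything falls off the work surface, if the arm or the gripper's body presses on something with over 40 N, if the wrist force passes 120 N, or if a joint passes its speed limit or range.

## Working session

There is one attempt and no reset: what is moved stays moved. The work goes in short steps, Python scripts to look and compute and a shell command to move; the robot and the scene stay as the last step left them, time stands still between calls to the robot, and variables do not carry over. Pictures are saved under pics/ and viewed, about 12 in all and at most 16, crops included, and the job is handed in when it is done.

```bash
mkdir -p pics; ls
cat > h.py <<'E'
import numpy as np, cv2
from scipy.spatial.transform import Rotation as R
from rig import arm
def cam(name):
    s=arm.get_state(); c=arm.camera(name)
    if 'T_tool_cam' in c:
        T=np.eye(4);T[:3,:3]=R.from_quat(s['tool_rot']).as_matrix();T[:3,3]=s['tcp_pos'];c['T']=T@np.array(c['T_tool_cam'])
    else:
        T=np.eye(4);o=np.array(c['orientation']);T[:3,:3]=R.from_quat(o).as_matrix() if o.size==4 else o
        T[:3,3]=c['origin'];c['T']=T
    return c
def pts(c):
    "world xyz for every pixel (nan where no depth)"
    v,u=np.mgrid[0:480,0:640]
    p=cv2.undistortPoints(np.stack([u,v],-1).reshape(-1,1,2).astype(np.float64),np.array(c['mtx']),np.array(c['dist_coeffs'])).reshape(480,640,2)
    d=np.where(c['depth']>0,c['depth'],np.nan).astype(float)
    P=np.stack([p[...,0]*d,-p[...,1]*d,-d],-1)
    return P@c['T'][:3,:3].T+c['T'][:3,3]
def save(c,f,crop=None,z=1):
    im=c['img'][...,::-1]
    if crop: im=im[crop[1]:crop[3],crop[0]:crop[2]]
    if z!=1: im=cv2.resize(im,None,fx=z,fy=z,interpolation=cv2.INTER_CUBIC)
    cv2.imwrite(f,im)
def proj(c,X):
    Y=(np.atleast_2d(X)-c['T'][:3,3])@c['T'][:3,:3]; Y=Y*[1,-1,-1]
    return cv2.projectPoints(Y,np.zeros(3),np.zeros(3),np.array(c['mtx']),np.array(c['dist_coeffs']))[0].reshape(-1,2)
def top_rect(P,m):
    q=P[m];q=q[~np.isnan(q[:,0])]
    return q
E
python3 - <<'E'
from h import *
for n in ['top','side']:
    c=cam(n);save(c,f'pics/{n}0.png');P=pts(c);np.save(f'{n}0.npy',P)
    print(n,c['T'][:3,3],c['dist_coeffs'])
    for k in ['box','cover','pry','mat','chest','chest_drawer0','chest_drawer0_handle','mouse','fan','cleaner']:
        for r in arm.silhouettes(k,n)[:3]:
            q=P[r['mask']];q=q[~np.isnan(q[:,0])]
            if len(q)<5: continue
            z=np.percentile(q[:,2],90);t=q[abs(q[:,2]-z)<.012]
            a=cv2.minAreaRect(t[:,:2].astype(np.float32)*1000)
            print(k,round(r['confidence'],2),r['rect'],len(q),'z',z.round(3),'med',np.median(q,0).round(3),'rect',np.round(a[0]),np.round(a[1]),round(a[2],1))
E
```

```text
pics
top [ 0.39033591 -0.03457909  1.0879048 ] [0.03811325 0.         0.         0.         0.        ]
box 0.89 [185.5, 197.9, 265.8, 295.3] 7170 z 0.087 med [0.514 0.19  0.084] rect [517. 195.] [210. 153.] 3.5
cover 0.8 [187.5, 195.9, 261.4, 294.4] 6618 z 0.087 med [0.514 0.194 0.085] rect [517. 194.] [210. 150.] 3.7
pry 0.95 [390.9, 315.6, 474.3, 326.5] 721 z 0.021 med [ 0.354 -0.282  0.017] rect [ 354. -271.] [183.  23.] 85.8
pry 0.75 [261.7, 106.5, 297.8, 182.6] 642 z 0.021 med [0.778 0.075 0.017] rect [767.  80.] [ 23. 185.] 72.4
pry 0.72 [188.9, 195.0, 261.0, 296.4] 6691 z 0.087 med [0.516 0.194 0.085] rect [517. 195.] [210. 153.] 3.5
chest 0.92 [438.9, 98.4, 614.9, 264.4] 16936 z 0.154 med [ 0.63  -0.434  0.151] rect [ 647. -449.] [232. 250.] 56.7
chest_drawer0 0.89 [447.7, 196.3, 550.4, 261.4] 2369 z 0.139 med [ 0.539 -0.384  0.124] rect [ 554. -386.] [220.  25.] 56.8
chest_drawer0_handle 0.8 [445.5, 195.3, 550.7, 262.2] 2463 z 0.139 med [ 0.542 -0.381  0.122] rect [ 553. -386.] [222.  24.] 57.2
mouse 0.76 [127.6, 268.4, 174.9, 312.5] 1160 z 0.036 med [0.42  0.368 0.032] rec
[... 1346 characters left out ...]
57.9
chest_drawer0 0.85 [305.4, 131.9, 368.3, 176.8] 1465 z 0.137 med [ 0.555 -0.367  0.116] rect [ 556. -385.] [229.  41.] 60.5
chest_drawer0_handle 0.88 [306.3, 133.0, 371.4, 177.8] 1457 z 0.137 med [ 0.554 -0.369  0.116] rect [ 553. -383.] [228.  38.] 61.7
mouse 0.75 [283.2, 383.2, 338.4, 436.4] 1657 z 0.035 med [0.416 0.388 0.031] rect [420. 377.] [51. 91.] 42.4
fan 0.97 [206.6, 210.8, 255.3, 243.0] 1173 z 0.025 med [ 0.763 -0.099  0.017] rect [ 766. -104.] [100.  97.] 83.5
fan 0.68 [225.7, 270.3, 348.7, 366.8] 8943 z 0.086 med [0.511 0.238 0.083] rect [519. 195.] [211. 158.] 3.5
cleaner 0.77 [161.7, 291.2, 185.4, 348.2] 1054 z 0.111 med [0.723 0.294 0.061] rect [730. 284.] [21. 22.] 0.7
```

View pics/top0.png

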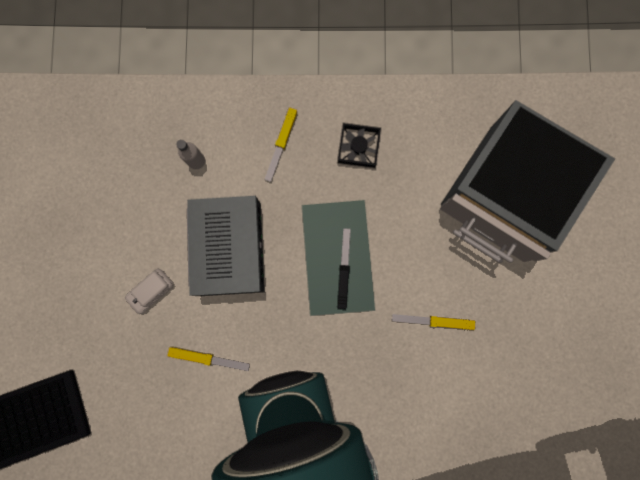

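View pics/side0.png

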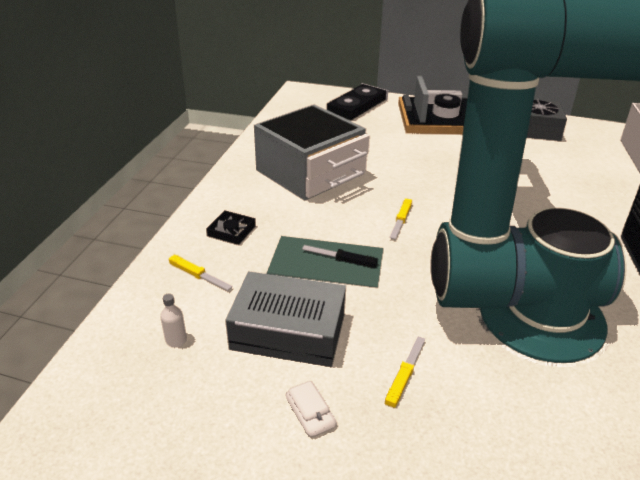

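```bash
cat >> h.py <<'E'
def need(xyz,jaw=None,tilt=None):
    """tool-down target: TCP xyz, jaw = heading (deg) of the jaw axis, mod 180. Prints shift (in 25mm units, tool axes, before turning) and turn (rotvec/180deg)."""
    s=arm.get_state();r=R.from_quat(s['tool_rot']);d=r.inv().apply(np.array(xyz)-s['tcp_pos'])/.025
    out=f"shift {d.round(2)} "
    if jaw is not None:
        best=None
        for k in (0,180,-180):
            a=np.radians(jaw+k);y=np.array([np.cos(a),np.sin(a),0]);z=np.array([0,0,-1.]);x=np.cross(y,z)
            q=(r.inv()*R.from_matrix(np.stack([x,y,z],1))).as_rotvec()/np.pi
            if best is None or np.linalg.norm(q)<np.linalg.norm(best):best=q
        out+=f"turn {best.round(3)} rows>={np.ceil(max(abs(best))/.059)}"
    ya=r.as_matrix()[:,1]
    print('tcp',np.round(s['tcp_pos'],4),'jaw',np.degrees(np.arctan2(ya[1],ya[0])).round(1),'z',r.as_matrix()[:,2].round(3),'q5',round(s['qpos'][5],2),'w',round(s['grip_width'],4),'F',np.round(s['wrist_force'],1),'t',round(s['clock'],2));print(out)
E
python3 - <<'E'
from h import *
s=arm.get_state();print(R.from_quat(s['tool_rot']).as_matrix().round(3))
print(np.array(cam('wrist')['T_tool_cam']).round(3))
need([.40,-.08,.30],90)
P=np.load('top0.npy');S=np.load('side0.npy')
# pry: points above mat around region
for n,Q in(('top',P),('side',S)):
    q=Q.reshape(-1,3);m=(q[:,2]>.008)&(q[:,2]<.03)&(q[:,0]>.36)&(q[:,0]<.6)&(q[:,1]>-.13)&(q[:,1]<0.0);t=q[m]
    b=cv2.minAreaRect(t[:,:2].astype(np.float32)*1000);print(n,len(t),b)
    hd=t[t[:,2]>.0175];print('handle',cv2.minAreaRect(hd[:,:2].astype(np.float32)*1000))
    m=(q[:,2]>.078)&(q[:,2]<.1)&(q[:,0]>.36)&(q[:,0]<.7)&(q[:,1]>0.05)&(q[:,1]<0.35);t=q[m];print('box',cv2.minAreaRect(t[:,:2].astype(np.float32)*1000),np.median(t[:,2]))
    m=(q[:,2]>.145)&(q[:,2]<.16)&(q[:,0]>.45)&(q[:,0]<.9)&(q[:,1]>-.65)&(q[:,1]<-.25);t=q[m];print('chest',cv2.minAreaRect(t[:,:2].astype(np.float32)*1000),np.median(t[:,2]))
E
```

```text
[[ 0.961  0.278 -0.   ]
 [ 0.278 -0.961 -0.   ]
 [-0.     0.    -1.   ]]
[[-0.     0.956  0.292  0.074]
 [ 1.     0.001 -0.001 -0.   ]
 [-0.001  0.292 -0.956 -0.142]
 [ 0.     0.     0.     1.   ]]
tcp [ 0.1877 -0.6484  0.2313] jaw -73.9 z [-0. -0. -1.] q5 -0.04 w 0.0852 F [-0.4  0.1 -0.4] t 1.15
shift [ 14.48 -19.48  -2.75] turn [0.   0.   0.09] rows>=2.0
top 723 ((487.2607116699219, -64.16962432861328), (215.938720703125, 114.64204406738281), 0.32314732670783997)
handle ((461.6580810546875, -70.33164978027344), (23.22014045715332, 164.2278594970703), 86.32926940917969)
box ((517.32373046875, 195.2675323486328), (210.1080322265625, 152.84902954101562), 3.5232152938842773) 0.08456293326519715
chest ((655.6519775390625, -455.05084228515625), (232.48667907714844, 229.4601287841797), 56.65792465209961) 0.15168277707260014
side 574 ((472.1537780761719, -76.77486419677734), (45.94483184814453, 185.1880340576172), 84.0894546508789)
handle ((470.95758056640625, -70.51803588867188), (30.742259979248047, 179.69480895996094), 85.0479965209961)
box ((518.7084350585938, 194.97312927246094), (211.41526794433594, 158.04444885253906), 3.403032064437866) 0.0839099618335919
chest ((657.08935546875, -454.5712890625), (242.13121032714844, 235.15945434570312), 57.021358489990234) 0.15190925951012713
```

Run:
```python
from h import *
need([.50,-.355,.26],-33.5)
```

```text
tcp [ 0.1877 -0.6484  0.2313] jaw -73.9 z [-0. -0. -1.] q5 -0.04 w 0.0852 F [-0.4  0.1 -0.4] t 1.15
shift [15.26 -7.8  -1.15] turn [ 0.     0.    -0.224] rows>=4.0
```

```bash
python3 -m creep '[[0.95,-0.49,-0.07,0,0,0,-1],[0.95,-0.49,-0.07,0,0,0,-1],[0.95,-0.49,-0.07,0,0,0,-1],[0.95,-0.49,-0.07,0,0,0,-1],[0.95,-0.49,-0.07,0,0,0,-1],[0.95,-0.49,-0.07,0,0,0,-1],[0.95,-0.49,-0.07,0,0,0,-1],[0.95,-0.49,-0.07,0,0,0,-1],[0.95,-0.49,-0.07,0,0,0,-1],[0.95,-0.49,-0.07,0,0,0,-1],[0.95,-0.49,-0.07,0,0,0,-1],[0.95,-0.49,-0.07,0,0,0,-1]]' 60
python3 -m creep '[[0.95,-0.49,-0.07,0,0,0,-1],[0.95,-0.49,-0.07,0,0,0,-1],[0.95,-0.49,-0.07,0,0,0,-1],[0.95,-0.49,-0.07,0,0,0,-1],[0,0,0,0,0,-0.056,-1],[0,0,0,0,0,-0.056,-1],[0,0,0,0,0,-0.056,-1],[0,0,0,0,0,-0.056,-1],[0,0,0,0,0,0,-0.2],[0,0,0,0,0,0,-0.2],[0,0,0,0,0,0,-0.2]]'
python3 - <<'E'
from h import *
c=cam('wrist');save(c,'pics/w1.png');P=pts(c)
q=P.reshape(-1,3);q=q[~np.isnan(q[:,0])]
m=(q[:,2]>.145)&(q[:,2]<.157);t=q[m];
print('chest top',len(t),cv2.minAreaRect(t[:,:2].astype(np.float32)*1000) if len(t) else 0)
for k in['chest_drawer0_handle','chest_drawer0']:
  for r in arm.silhouettes(k,'wrist')[:2]:
    a=P[r['mask']];a=a[~np.isnan(a[:,0])];print(k,r['confidence'],r['rect'])
    h=a[(a[:,2]>.105)&(a[:,2]<.122)];print(len(h),cv2.minAreaRect(h[:,:2].astype(np.float32)*1000))
    f=a[(a[:,2]>.13)&(a[:,2]<.142)]
    if len(f):print('front top',len(f),cv2.minAreaRect(f[:,:2].astype(np.float32)*1000))
need([.5,-.355,.26],-33.5)
E
```

```text
clock: 2.65
tcp_pos: [0.4218, -0.4258, 0.2527]
tool_rot: [0.99, 0.141, 0.0, 0.0]
wrist_force: [0.1, 0.1, 0.4]
grip_width: 0.0856
clock: 4.03
tcp_pos: [0.4983, -0.3541, 0.2594]
tool_rot: [0.882, 0.472, 0.0, 0.0]
wrist_force: [-0.1, 0.5, 0.5]
grip_width: 0.0511
chest top 65572 ((628.278564453125, -435.63458251953125), (231.56814575195312, 159.10867309570312), 56.86806869506836)
chest_drawer0_handle 0.74 [342.0, 41.2, 447.6, 338.3]
4470 ((545.5240478515625, -353.8157958984375), (179.78912353515625, 61.996376037597656), 46.62445831298828)
front top 6220 ((565.1927490234375, -364.82745361328125), (175.2892608642578, 15.798175811767578), 56.42797088623047)
chest_drawer0 0.63 [342.8, 43.0, 446.4, 336.7]
4460 ((545.1901245117188, -354.0486145019531), (180.58572387695312, 62.29317855834961), 46.672210693359375)
front top 6322 ((567.4462890625, -366.3241882324219), (175.2917022705078, 21.18402099609375), 56.45756530761719)
tcp [ 0.4982 -0.3544  0.2593] jaw -33.6 z [-0.  0. -1.] q5 -0.07 w 0.0512 F [-0.2  0.3  0.6] t 4.17
shift [ 0.02  0.07 -0.03] turn [-0.    -0.    -0.001] rows>=1.0
```

View pics/w1.png

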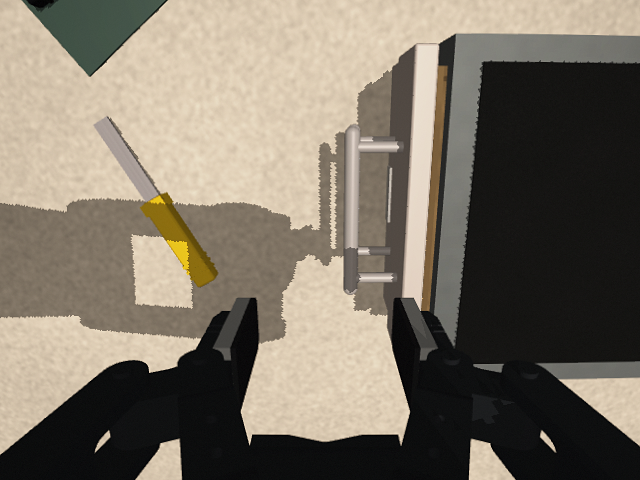

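Run:
```python
from h import *
c=cam('wrist');P=pts(c)
a=P[130:288,344:360].reshape(-1,3);a=a[(a[:,2]>.09)&(a[:,2]<.13)]
b=cv2.minAreaRect(a[:,:2].astype(np.float32)*1000);print(b,np.percentile(a[:,2],[5,50,95]))
ax=a-a.mean(0);u=np.linalg.svd(ax[:,:2],full_matrices=False)[2][0];print(np.degrees(np.arctan2(u[1],u[0])))
ctr=np.array(b[0])/1000
need([ctr[0],ctr[1],.098],-33.2)
```

```text
((517.9912109375, -360.2735595703125), (116.13491821289062, 11.582425117492676), 57.19621658325195) [0.11297232 0.11575083 0.11730512]
-122.92374135383895
tcp [ 0.4982 -0.3544  0.2593] jaw -33.6 z [-0.  0. -1.] q5 -0.07 w 0.0512 F [-0.2 -0.2 -0.1] t 4.22
shift [0.24 0.79 6.45] turn [-0.    -0.    -0.002] rows>=1.0
```

```bash
python3 -m creep '[[0.24,0.79,0,0,0,0,0.3],[0,0,1,0,0,0,0.3],[0,0,1,0,0,0,0.3],[0,0,1,0,0,0,0.3],[0,0,1,0,0,0,0.3],[0,0,1,0,0,0,0.3],[0,0,1,0,0,0,0.3],[0,0,0.55,0,0,0,1],[0,0,0,0,0,0,1],[0,0,0,0,0,0,1],[0,0,0,0,0,0,1]]' 60
python3 -m creep '[[0,-0.4,0,0,0,0,1],[0,-0.8,0,0,0,0,1],[0,-0.8,0,0,0,0,1],[0,-0.8,0,0,0,0,1],[0,-0.8,0,0,0,0,1],[0,-0.8,0,0,0,0,1],[0,-0.8,0,0,0,0,1],[0,-0.8,0,0,0,0,1],[0,-0.5,0,0,0,0,1],[0,0,0,0,0,0,1]]'
```

```text
clock: 5.6
tcp_pos: [0.517, -0.3597, 0.0935]
tool_rot: [0.881, 0.473, -0.001, -0.002]
wrist_force: [0.3, -0.9, -28.5]
grip_width: 0.0089
clock: 6.85
tcp_pos: [0.3836, -0.2714, 0.0961]
tool_rot: [0.881, 0.473, 0.001, 0.003]
wrist_force: [17.3, -12.5, -26.3]
grip_width: 0.0088
```

```bash
python3 -m creep '[[0,0,0,0,0,0,0.3],[0,0,0,0,0,0,0.3],[0,0,0,0,0,0,0.3],[0,0,-1,0,0,0,0.3],[0,0,-1,0,0,0,0.3],[0,0,-1,0,0,0,0.3],[0,0,-1,0,0,0,0.3],[0,0,-1,0,0,0,0.3],[0,0,-1,0,0,0,0.3],[0,0,-1,0,0,0,0.3],[0,0,-1,0,0,0,0.3]]'
python3 - <<'E'
from h import *
need([.43,-.09,.27],86)
c=cam('wrist');P=pts(c);save(c,'pics/w2.png')
for r in arm.silhouettes('chest_drawer0_handle','wrist')[:2]:print(r['confidence'],r['rect'])
E
```

```text
clock: 8.22
tcp_pos: [0.3825, -0.2705, 0.2968]
tool_rot: [0.881, 0.473, 0.0, 0.0]
wrist_force: [0.9, 0.2, -0.2]
grip_width: 0.0297
tcp [ 0.3825 -0.2705  0.2968] jaw -33.5 z [ 0. -0. -1.] q5 -0.08 w 0.0297 F [ 0.9  0.2 -0.2] t 8.22
shift [ 7.07 -2.41  1.07] turn [ 0.    -0.     0.336] rows>=6.0
0.73 [317.5, 62.3, 630.8, 329.9]
```

View pics/w2.png

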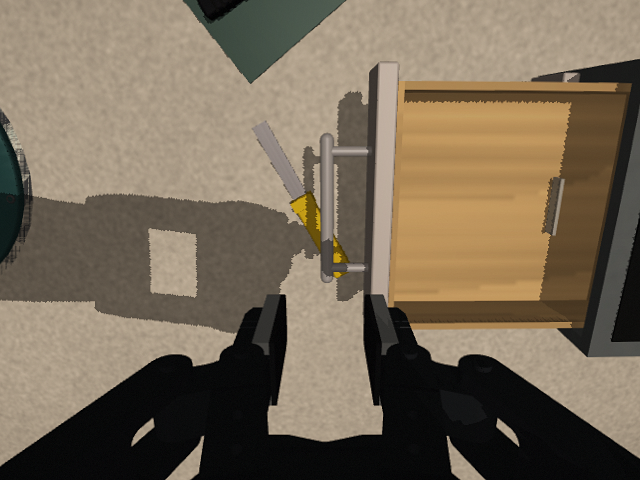

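```bash
python3 - <<'E'
from h import *
c=cam('wrist');P=pts(c)
a=P[137:280,318:336].reshape(-1,3);a=a[(a[:,2]>.09)&(a[:,2]<.13)]
print('bar',cv2.minAreaRect(a[:,:2].astype(np.float32)*1000))
q=P.reshape(-1,3);a=q[(q[:,2]>.079)&(q[:,2]<.09)&(q[:,0]>.38)&(q[:,1]<-.2)];print('floor',cv2.minAreaRect(a[:,:2].astype(np.float32)*1000),np.median(a[:,2]))
E
python3 -m creep '[[0.88,-0.3,0.13,0,0,0,-0.2],[0.88,-0.3,0.13,0,0,0,-0.2],[0.88,-0.3,0.13,0,0,0,-0.2],[0.88,-0.3,0.13,0,0,0,-0.2],[0.88,-0.3,0.13,0,0,0,-0.2],[0.88,-0.3,0.13,0,0,0,-0.2],[0.88,-0.3,0.13,0,0,0,-0.2],[0.88,-0.3,0.13,0,0,0,-0.2]]'
python3 -m creep '[[0,0,0,0,0,0.056,-0.2],[0,0,0,0,0,0.056,-0.2],[0,0,0,0,0,0.056,-0.2],[0,0,0,0,0,0.056,-0.2],[0,0,0,0,0,0.056,-0.2],[0,0,0,0,0,0.056,-0.2],[0,0,0,0,0,0,-0.2]]'
python3 - <<'E'
from h import *
c=cam('wrist');P=pts(c);save(c,'pics/w3.png')
q=P.reshape(-1,3);col=c['img'].reshape(-1,3)
for r in arm.silhouettes('pry','wrist')[:3]:
    a=P[r['mask']];a=a[a[:,2]>.008];print(round(r['confidence'],2),r['rect'],cv2.minAreaRect(a[:,:2].astype(np.float32)*1000))
    h=a[a[:,2]>.0165];b=cv2.minAreaRect(h[:,:2].astype(np.float32)*1000);print('handle',b,np.median(h[:,2]))
need([.43,-.07,.27],86)
E
```

```text
bar ((383.4926452636719, -274.4176940917969), (119.94171142578125, 13.915035247802734), 56.880279541015625)
floor ((507.74053955078125, -344.5942687988281), (209.90274047851562, 218.47537231445312), 56.71607971191406) 0.08437331906170648
clock: 9.38
tcp_pos: [0.4296, -0.0899, 0.2685]
tool_rot: [0.881, 0.473, -0.0, -0.0]
wrist_force: [-0.0, 0.3, 0.3]
grip_width: 0.0512
clock: 10.25
tcp_pos: [0.4296, -0.0907, 0.2687]
tool_rot: [0.999, -0.035, -0.0, -0.0]
wrist_force: [0.3, -0.3, -0.4]
grip_width: 0.0517
0.87 [0.0, 335.4, 133.8, 366.0] ((322.1692810058594, 110.28602600097656), (95.86890411376953, 371.2132568359375), 25.7091064453125)
handle ((340.07769775390625, 117.41475677490234), (52.07208251953125, 369.3109436035156), 26.54129981994629) 0.017035777699708793
0.81 [415.1, 235.7, 595.8, 267.3] ((366.90106201171875, -272.9418640136719), (185.19207763671875, 49.90028381347656), 82.0805892944336)
handle ((354.8943786621094, -297.66290283203125), (129.7637939453125, 43.31074142456055), 71.2740478515625) 0.01736478032751712
0.65 [285.2, 44.2, 311.0, 243.1] ((473.1699523925781, -70.98795318603516), (23.516569137573242, 182.73228454589844), 86.34703826904297)
handle ((431.2149353027344, -68.35497283935547), (23.516286849975586, 98.6532974243164), 86.41506958007812) 0.019895321419558187
tcp [ 0.4296 -0.0907  0.269 ] jaw -93.8 z [-0.001  0.    -1.   ] q5 1.37 w 0.0513 F [-0.4  0.8 -0.6] t 10.35
shift [-0.04 -0.83 -0.04] turn [-0.     0.     0.001] rows>=1.0
```

View pics/w3.png

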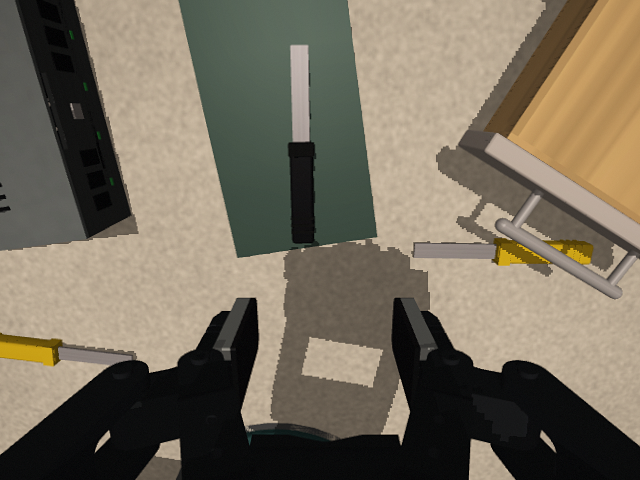

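```bash
python3 -m creep '[[0.3,-0.9,0,0,0,0,-0.2],[0,0,1,0,0,0,-0.2],[0,0,1,0,0,0,-0.2],[0,0,1,0,0,0,-0.2],[0,0,1,0,0,0,-0.2],[0,0,1,0,0,0,-0.2],[0,0,1,0,0,0,-0.2],[0,0,1,0,0,0,-0.2],[0,0,1,0,0,0,-0.2],[0,0,1,0,0,0,-0.2],[0,0,1,0,0,0,-0.2],[0,0,0.5,0,0,0,-0.2]]' 
python3 -m creep '[[0,0,0,0,0,0,1],[0,0,0,0,0,0,1],[0,0,0,0,0,0,1],[0,0,0,0,0,0,1]]' 100
python3 - <<'E'
from h import *
need([.4387,-.0688,.006],86.4)
E
```

```text
clock: 11.85
tcp_pos: [0.4382, -0.0687, 0.0057]
tool_rot: [0.999, -0.034, -0.001, -0.0]
wrist_force: [0.3, -0.9, -0.0]
grip_width: 0.0508
clock: 12.35
tcp_pos: [0.4394, -0.0689, 0.0082]
tool_rot: [0.999, -0.035, 0.001, 0.0]
wrist_force: [-1.3, -0.0, 6.4]
grip_width: 0.019
tcp [ 0.4394 -0.0689  0.0082] jaw -94.0 z [ 0.002 -0.    -1.   ] q5 1.43 w 0.019 F [-1.3 -0.   6.4] t 12.35
shift [-0.03 -0.    0.09] turn [ 0.    -0.001 -0.002] rows>=1.0
```

```bash
python3 -m creep '[[0,0,-0.5,0,0,0,1],[0,0,-1,0,0,0,1],[0,0,-1,0,0,0,1],[0,0,-1,0,0,0,1],[0,0,-1,0,0,0,1],[0,0,-1,0,0,0,1],[0,0,-1,0,0,-0.0542,1],[0,0,-1,0,0,-0.0542,1],[0,0,0,0,0,-0.0542,1],[0,0,0,0,0,-0.0542,1],[0,0,0,0,0,-0.0542,1],[0,0,0,0,0,-0.0542,1]]' 
python3 -m creep '[[0,0,0,0,0,-0.0542,1],[0,0,0,0,0,-0.0542,1],[0,0,0,0,0,-0.0542,1],[0,0,0,0,0,-0.0542,1],[0,0.95,0,0,0,0,1],[0,0.95,0,0,0,0,1],[0,0.95,0,0,0,0,1],[0,0.95,0,0,0,0,1],[0,0,0,0,0,0,1]]'
python3 - <<'E'
from h import *
need([.532,-.0476,.072],3.5)
c=cam('wrist');P=pts(c);save(c,'pics/w4.png');np.save('w4.npy',P)
q=P.reshape(-1,3)
s=arm.get_state();r=R.from_quat(s['tool_rot'])
L=r.inv().apply(q-s['tcp_pos'])  # tool frame
m=(abs(L[:,1])<.03)&(abs(L[:,2])<.03)&(L[:,0]>.03)&(L[:,0]<.2)
t=L[m];print(len(t))
for x0 in np.arange(.03,.15,.01):
    a=t[(t[:,0]>x0)&(t[:,0]<x0+.01)]
    if len(a)>5:print(round(x0,3),len(a),np.median(a,0).round(4))
print('tip',np.percentile(t[:,0],99))
b=q[(q[:,2]>.079)&(q[:,2]<.092)&(q[:,1]>.08)];print('cover',cv2.minAreaRect(b[:,:2].astype(np.float32)*1000),np.median(b[:,2]))
E
```

```text
clock: 13.85
tcp_pos: [0.4387, -0.0688, 0.1955]
tool_rot: [0.888, 0.461, 0.0, 0.0]
wrist_force: [-0.3, -0.3, -0.9]
grip_width: 0.0194
clock: 14.98
tcp_pos: [0.5343, -0.0628, 0.195]
tool_rot: [0.685, 0.729, -0.0, -0.0]
wrist_force: [0.1, 0.2, -0.6]
grip_width: 0.0196
tcp [ 0.5343 -0.0628  0.195 ] jaw 3.6 z [-0.  0. -1.] q5 -0.23 w 0.0196 F [ 0.1  0.2 -0.6] t 14.97
shift [ 0.61 -0.05  4.92] turn [-0. -0.  0.] rows>=1.0
13510
0.03 2120 [ 0.0351  0.0002 -0.0126]
0.04 1912 [ 0.0429  0.0002 -0.0045]
0.05 1397 [ 0.0551  0.0002 -0.0041]
0.06 1490 [ 0.0649  0.0002 -0.0041]
0.07 1622 [ 0.075   0.0002 -0.0041]
0.08 1686 [ 0.0851  0.0002 -0.0041]
0.09 1766 [ 0.095   0.0002 -0.0041]
0.1 1517 [ 0.1041  0.0002 -0.0041]
tip 0.10736258957449735
cover ((0.0, 0.0), (0.0, 0.0), 0.0) nan
  return _methods._mean(a, axis=axis, dtype=dtype,
  ret = ret.dtype.type(ret / rcount)
```

View pics/w4.png

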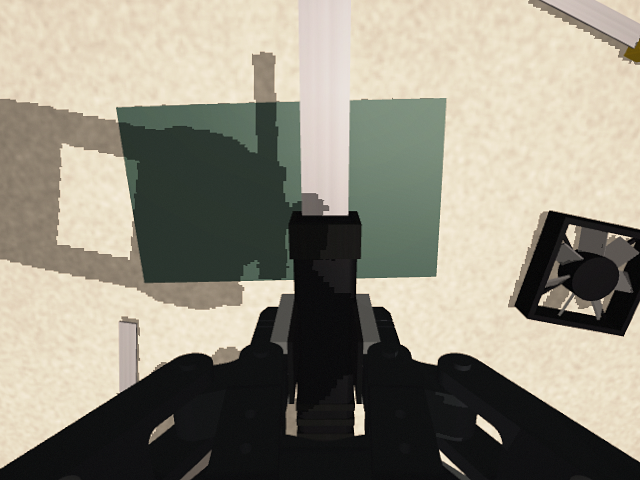

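```bash
python3 -m creep '[[0,0,1,0,0,0,1],[0,0,1,0,0,0,1],[0,0,1,0,0,0,1],[0,0,1,0,0,0,1],[0,0,0.9,0,0,0,1],[0.6,0,0,0,0,0,1],[0.6,0,0,0,0,0,1],[0.6,0,0,0,0,0,1],[0,0,0,0,0,0,1]]'
python3 - <<'E'
from h import *
need([.532,-.0476,.0725],3.5)
c=cam('side');P=pts(c);save(c,'pics/s1.png',(200,240,400,380),4)
c=cam('top');P=pts(c);q=P.reshape(-1,3)
b=q[(q[:,2]>.079)&(q[:,2]<.092)&(q[:,1]>.08)];print('cover',cv2.minAreaRect(b[:,:2].astype(np.float32)*1000),np.median(b[:,2]))
E
```

```text
clock: 16.15
tcp_pos: [0.531, -0.0167, 0.0729]
tool_rot: [0.684, 0.729, 0.0, 0.0]
wrist_force: [1.2, -0.3, -0.4]
grip_width: 0.0192
tcp [ 0.531  -0.0167  0.0729] jaw 3.6 z [ 0.001  0.    -1.   ] q5 -0.14 w 0.0192 F [ 1.2 -0.3 -0.4] t 16.15
shift [-1.24 -0.04  0.01] turn [0.    0.    0.001] rows>=1.0
cover ((582.7507934570312, 195.3869171142578), (346.1961669921875, 173.25466918945312), 6.098012447357178) 0.08451561642616268
```

View pics/s1.png

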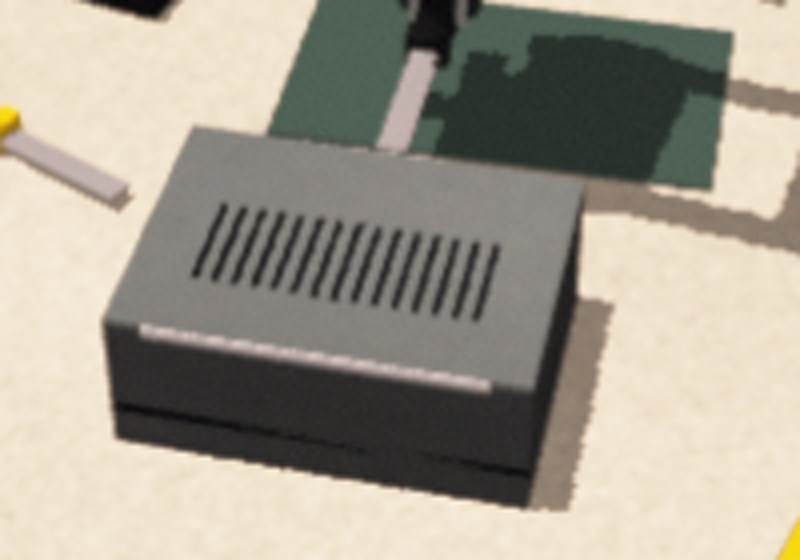

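```bash
python3 -m creep '[[0.4,0,0,0,0,0,1],[0.4,0,0,0,0,0,1],[0.4,0,0,0,0,0,1],[0.1,0,0,0,0,0,1]]'
```

```text
clock: 16.75
tcp_pos: [0.5288, 0.0152, 0.072]
tool_rot: [0.685, 0.729, -0.0, -0.0]
wrist_force: [-0.2, 0.1, -1.0]
grip_width: 0.0192
```

```bash
python3 -m creep '[[0,0,-0.4,0,0,0,1],[0,0,-0.4,0,0,0,1],[0,0,-0.4,0,0,0,1],[0,0,0,0,0,0,1],[0,0,0,0,0,0,1],[0,0,0,0,0,0,1]]'
python3 - <<'E'
from h import *
c=cam('side');P=pts(c);save(c,'pics/s2.png',(200,220,400,370),4)
for r in arm.silhouettes('cover','side')[:1]:
    a=P[r['mask']];a=a[(a[:,2]>.07)&(abs(a[:,0]-.517)<.09)&(a[:,1]>.125)&(a[:,1]<.26)];A=np.c_[a[:,:2],np.ones(len(a))];k=np.linalg.lstsq(A,a[:,2],rcond=None)[0];print(r['rect'],k)
E
```

```text
clock: 17.5
tcp_pos: [0.5288, 0.0144, 0.1019]
tool_rot: [0.685, 0.729, -0.0, -0.0]
wrist_force: [-0.3, 0.3, 0.1]
grip_width: 0.0192
[228.4, 264.1, 344.6, 339.8] [ 0.01468912 -0.20797605  0.13259473]
```

View pics/s2.png

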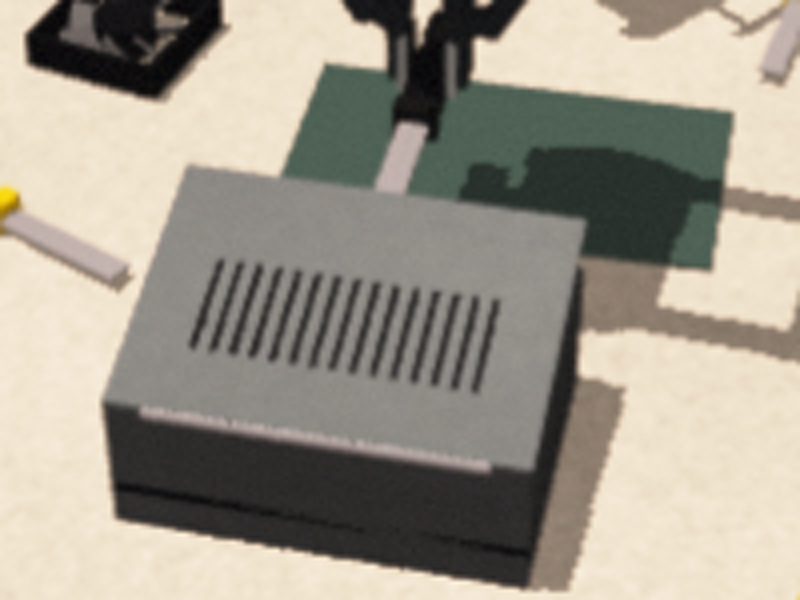

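```bash
python3 -m creep '[[0.1,0,-0.37,0,0,0,1],[0.11,0,-0.38,0,0,0,1],[0.16,0,-0.35,0,0,0,1],[0.16,0,-0.36,0,0,0,1],[0.42,0,-0.66,0,0,0,1],[0.52,0,-0.58,0,0,0,1],[0.6,0,-0.5,0,0,0,1],[0.66,0,-0.4,0,0,0,1],[0.72,0,-0.3,0,0,0,1],[0.76,0,-0.19,0,0,0,1],[0.88,0,-0.08,0,0,0,1],[0.92,0,0.08,0,0,0,1]]'
python3 - <<'E'
from h import *
need([.5288,.16,.2],3.5)
c=cam('side');P=pts(c);save(c,'pics/s3.png',(150,100,450,380),2.6)
E
```

```text
clock: 19.1
tcp_pos: [0.5194, 0.166, 0.2046]
tool_rot: [0.685, 0.729, 0.0, 0.0]
wrist_force: [-0.7, -1.8, 0.6]
grip_width: 0.0192
tcp [0.5194 0.166  0.2046] jaw 3.6 z [ 0.  0. -1.] q5 0.2 w 0.0192 F [-0.7 -1.8  0.6] t 19.1
shift [-0.26  0.36  0.18] turn [ 0. -0.  0.] rows>=1.0
```

View pics/s3.png

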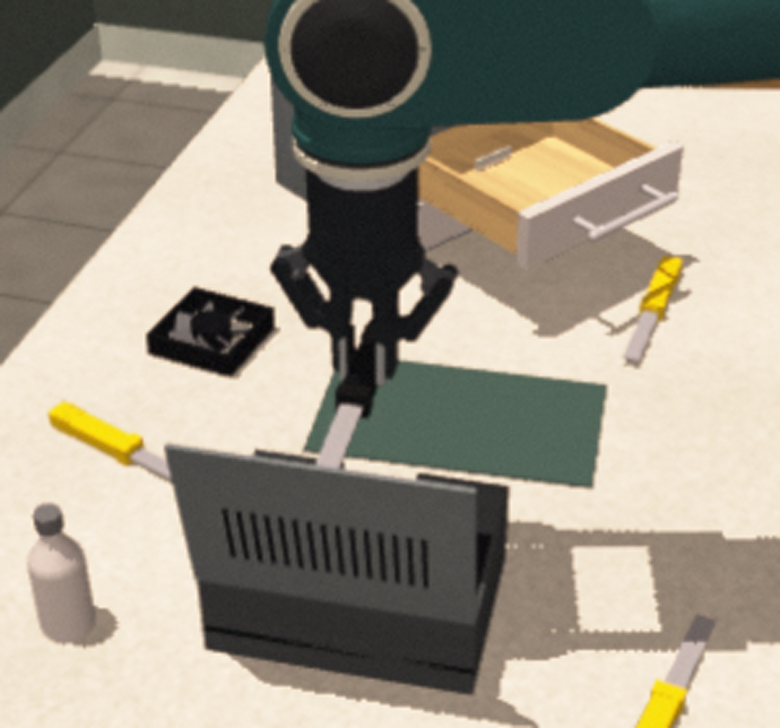

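```bash
python3 -m creep '[[0.5,0,0,0,0,0,1],[0,0,0,0,0,0,1],[-1,0,0,0,0,0,1],[-1,0,0,0,0,0,1],[-1,0,0,0,0,0,1],[-1,0,0,0,0,0,1],[-1,0,0,0,0,0,1],[-1,0,0,0,0,0,1],[-1,0,0,0,0,0,1],[-1,0,0,0,0,0,1],[-1,0,0,0,0,0.053,1],[-0.5,0,0,0,0,0.053,1]]' 
python3 -m creep '[[0,0,0,0,0,0.053,1],[0,0,0,0,0,0.053,1],[0,0,0,0,0,0.053,1],[0,0,0,0,0,0.053,1],[0,0,0,0,0,0.053,1],[0,0,0,0,0,0.053,1],[0,0,0,0,0,0.053,1],[0,0,0,0,0,0.03,1]]'
python3 - <<'E'
from h import *
need([.46,-.06,.0085],-88)
E
```

```text
clock: 20.65
tcp_pos: [0.5313, -0.0616, 0.2044]
tool_rot: [0.798, 0.602, 0.0, 0.0]
wrist_force: [0.2, 0.2, -0.9]
grip_width: 0.0188
clock: 21.65
tcp_pos: [0.5313, -0.0605, 0.2044]
tool_rot: [1.0, 0.018, 0.0, -0.0]
wrist_force: [0.5, 0.0, -1.0]
grip_width: 0.019
tcp [ 0.5313 -0.0605  0.2044] jaw -88.0 z [ 0.  0. -1.] q5 1.37 w 0.019 F [ 0.5  0.  -1. ] t 21.65
shift [-2.85 -0.12  7.84] turn [-0. -0.  0.] rows>=1.0
```

```bash
python3 -m creep '[[-0.95,0,1,0,0,0,1],[-0.95,0,1,0,0,0,1],[-0.95,0,1,0,0,0,1],[0,0,1,0,0,0,1],[0,0,1,0,0,0,1],[0,0,1,0,0,0,1],[0,0,1,0,0,0,1],[0,0,0.5,0,0,0,1],[0,0,0.3,0,0,0,1],[0,0,0,0,0,0,-0.2],[0,0,0,0,0,0,-0.2],[0,0,0,0,0,0,-0.2]]' 
python3 -m creep '[[0,0,-1,0,0,0,-0.2],[0,0,-1,0,0,-0.05,-0.2],[0,0,-1,0,0,-0.05,-0.2],[0,0,-1,0,0,-0.05,-0.2],[0,0,-1,0,0,-0.05,-0.2],[0,0,-1,0,0,-0.05,0],[0,0,-1,0,0,-0.05,0],[0,0,-1,0,0,-0.05,0],[0,0,-1,0,0,-0.05,0],[0,0,-1,0,0,-0.05,0],[0,0,0,0,0,-0.05,0],[0,0,0,0,0,0,0]]'
python3 - <<'E'
from h import *
need([.517,.14,.26],3.5)
E
```

```text
clock: 23.15
tcp_pos: [0.4606, -0.0631, 0.01]
tool_rot: [1.0, 0.02, 0.001, 0.0]
wrist_force: [0.5, 0.1, 0.5]
grip_width: 0.051
clock: 24.65
tcp_pos: [0.4602, -0.063, 0.2597]
tool_rot: [0.693, 0.721, 0.0, 0.0]
wrist_force: [0.5, 0.6, -1.0]
grip_width: 0.0429
tcp [ 0.4602 -0.063   0.2597] jaw 2.2 z [ 0.001 -0.    -1.   ] q5 -0.23 w 0.0429 F [ 0.5  0.6 -1. ] t 24.65
shift [ 8.02  2.59 -0.01] turn [ 0.     0.    -0.007] rows>=1.0
```

```bash
python3 -m creep '[[0.95,0.37,0,0,0,0,0],[0.95,0.37,0,0,0,0,0],[0.95,0.37,0,0,0,0,0],[0.95,0.37,0,0,0,0,0],[0.95,0.37,0,0,0,0,0],[0.95,0.37,0,0,0,0,0],[0.8,0.37,0,0,0,-0.007,0],[0,0,0,0,0,0,0]]'
python3 - <<'E'
from h import *
c=cam('wrist');P=pts(c);save(c,'pics/w5.png');np.save('w5.npy',P)
q=P.reshape(-1,3);q=q[(q[:,2]>.055)&(q[:,2]<.07)&(q[:,0]>.41)&(q[:,0]<.63)&(q[:,1]>.12)&(q[:,1]<.26)]
th=np.radians(93.5);C=np.array([.517,.1945]);bx=(q[:,:2]-C)@[np.cos(th),np.sin(th)];by=(q[:,:2]-C)@[-np.sin(th),np.cos(th)]
for y0 in(-.066,-.022,.022,.066):
    m=(abs(by-y0)<.014)&(abs(bx)<.068)
    if m.sum()>200:
        a=q[m];print(y0,m.sum(),'by',np.percentile(by[m],[2,50,98]).round(4),'bx',np.percentile(bx[m],[1,99]).round(4),'z',np.median(a[:,2]).round(4),cv2.minAreaRect(a[:,:2].astype(np.float32)*1000))
    else: print(y0,'empty',m.sum())
need([.517,.14,.26],3.5)
E
```

```text
clock: 25.65
tcp_pos: [0.5186, 0.103, 0.2589]
tool_rot: [0.685, 0.729, -0.0, -0.0]
wrist_force: [-0.8, -0.4, -0.3]
grip_width: 0.0423
-0.066 empty 0
-0.022 3084 by [-0.0299 -0.0225 -0.0152] bx [-0.0608  0.0554] z 0.061 ((539.5030517578125, 193.998779296875), (15.788227081298828, 119.7212905883789), 3.347444534301758)
0.022 2986 by [0.0141 0.0212 0.0285] bx [-0.0641  0.0525] z 0.061 ((496.0060119628906, 187.5017547607422), (15.712438583374023, 118.83642578125), 3.268636465072632)
0.066 empty 0
tcp [0.5185 0.1023 0.259 ] jaw 3.5 z [-0.001 -0.    -1.   ] q5 0.08 w 0.0424 F [ 0.1  0.2 -0.1] t 25.7
shift [ 1.51  0.03 -0.04] turn [-0.  0.  0.] rows>=1.0
```

View pics/w5.png

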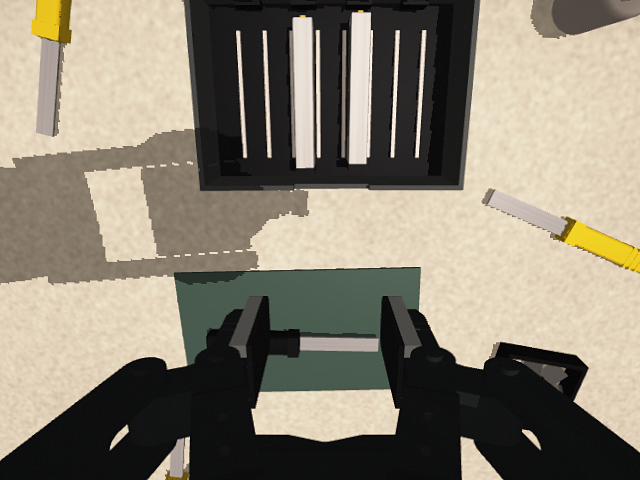

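```bash
python3 -m creep '[[0.94,0.35,0,0,0,0,0.3],[0.94,0.35,0,0,0,0,0.3],[0.93,0.36,0,0,0,0,0.3],[0,0,1,0,0,0,0.3],[0,0,1,0,0,0,0.3],[0,0,1,0,0,0,0.3],[0,0,1,0,0,0,0.3],[0,0,1,0,0,0,0.3]]'
python3 - <<'E'
from h import *
need([.5407,.174,.038],3.3)
E
```

```text
clock: 26.7
tcp_pos: [0.5405, 0.1729, 0.1336]
tool_rot: [0.686, 0.728, 0.0, 0.0]
wrist_force: [0.4, -0.3, -0.5]
grip_width: 0.0297
tcp [0.5405 0.1729 0.1336] jaw 3.4 z [ 0. -0. -1.] q5 0.2 w 0.0297 F [ 0.4 -0.3 -0.5] t 26.7
shift [0.04 0.01 3.83] turn [0.    0.    0.001] rows>=1.0
```

```bash
python3 -m creep '[[0,0,1,0,0,0,0.3],[0,0,1,0,0,0,0.3],[0,0,1,0,0,0,0.3],[0,0,0.8,0,0,0,0.3],[0,0,0,0,0,0,1],[0,0,0,0,0,0,1],[0,0,0,0,0,0,1],[0,0,0,0,0,0,1]]' 80
python3 -m creep '[[0,0,-0.5,0,0,0,1],[0,0,-1,0,0,0,1],[0,0,-1,0,0,0,1],[0,0,-1,0,0,0,1],[0,0,-1,0,0,0,1],[0,0,-1,0,0,0,1],[0,0,-1,0,0,0,1],[0,0,-1,0,0,0,1]]'
python3 - <<'E'
from h import *
need([.538,-.36,.235],0)
E
```

```text
clock: 27.7
tcp_pos: [0.5408, 0.1738, 0.0399]
tool_rot: [0.685, 0.729, 0.0, 0.0]
wrist_force: [0.5, -0.4, -1.6]
grip_width: 0.0134
clock: 28.7
tcp_pos: [0.5404, 0.1737, 0.2288]
tool_rot: [0.685, 0.729, 0.0, 0.0]
wrist_force: [0.5, 0.8, -1.4]
grip_width: 0.0135
tcp [0.5404 0.1737 0.2288] jaw 3.6 z [ 0.001  0.    -1.   ] q5 0.2 w 0.0135 F [ 0.5  0.8 -1.4] t 28.7
shift [-21.3   -1.42  -0.25] turn [ 0.   -0.    0.02] rows>=1.0
```

```bash
python3 -m creep '[[-0.99,-0.226,0,0,0,0,1],[-0.99,-0.226,0,0,0,0,1],[-0.99,-0.226,0,0,0,0,1],[-0.99,-0.226,0,0,0,0,1],[-0.99,-0.226,0,0,0,0,1],[-0.99,-0.226,0,0,0,0,1],[-0.99,-0.226,0,0,0,0,1],[-0.99,-0.226,0,0,0,0,1],[-0.99,-0.226,0,0,0,0,1],[-0.99,-0.226,0,0,0,0,1],[-0.99,-0.226,0,0,0,0,1]]'
python3 -m creep '[[-0.99,-0.226,0,0,0,0,1],[-0.99,-0.226,0,0,0,0,1],[-0.99,-0.226,0,0,0,0,1],[-0.99,-0.226,0,0,0,0,1],[-0.99,-0.226,0,0,0,0,1],[-0.99,-0.226,0,0,0,0,1],[-0.99,-0.226,0,0,0,0,1],[-0.99,-0.226,0,0,0,0,1],[-0.99,-0.226,0,0,0,0,1],[-0.99,-0.226,0,0,0,0,1]]'
python3 -m creep '[[0,0,0,0,0,0.0587,1],[0,0,0,0,0,0.0587,1],[0,0,0,0,0,0.0587,1],[0,0,0,0,0,0.0587,1],[0,0,0,0,0,0.0587,1],[0,0,0,0,0,0.0587,1],[0,0,0,0,0,0.0587,1],[0,0,0,0,0,0.0587,1],[0,0,0,0,0,0.0587,1],[0,0,0,0,0,0.0587,1],[0,0,0,0,0,0.0587,1],[0,0,0,0,0,0.0587,1]]'
python3 - <<'E'
from h import *
need([.4537,-.3538,.100],-123.2)
c=cam('wrist');P=pts(c);save(c,'pics/w6.png')
E
```

```text
clock: 30.08
tcp_pos: [0.495, -0.1026, 0.228]
tool_rot: [0.685, 0.729, 0.0, 0.0]
wrist_force: [-0.4, 0.1, -1.3]
grip_width: 0.0136
clock: 31.32
tcp_pos: [0.454, -0.3531, 0.228]
tool_rot: [0.685, 0.729, 0.0, 0.0]
wrist_force: [1.0, 0.9, -0.9]
grip_width: 0.0135
clock: 32.83
tcp_pos: [0.4542, -0.3523, 0.2279]
tool_rot: [0.957, -0.289, 0.0, 0.0]
wrist_force: [-1.3, 0.4, -1.1]
grip_width: 0.0134
tcp [ 0.4542 -0.3523  0.2279] jaw -123.6 z [ 0.001 -0.    -1.   ] q5 1.45 w 0.0134 F [-1.3  0.4 -1.1] t 32.83
shift [0.01 0.06 5.12] turn [ 0.    -0.    -0.002] rows>=1.0
```

View pics/w6.png

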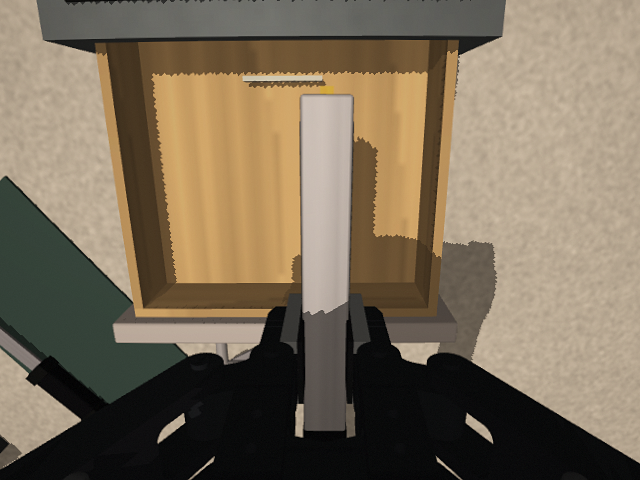

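Run:
```python
from h import *
c=cam('wrist');P=pts(c);s=arm.get_state();r=R.from_quat(s['tool_rot'])
L=r.inv().apply(P.reshape(-1,3)-s['tcp_pos']).reshape(P.shape)
def show(n,v0,v1,u0,u1,z0,z1):
    a=L[v0:v1,u0:u1].reshape(-1,3);w=P[v0:v1,u0:u1].reshape(-1,3)[:,2];a=a[(w>z0)&(w<z1)]
    print(n,len(a),'x',np.percentile(a[:,0],[2,50,98]).round(4),'y',np.percentile(a[:,1],[2,50,98]).round(4))
show('front panel top',310,345,130,260,.128,.145)
show('left wall top',60,300,90,150,.12,.133)
show('right wall top',60,300,425,465,.12,.133)
show('cab front',10,45,100,450,.14,.16)
show('drive top',95,300,295,360,.2,.27)
```

```text
front panel top 3313 x [-0.0674 -0.0581 -0.0528] y [-0.1263 -0.0847 -0.0444]
left wall top 3732 x [-0.0364  0.0408  0.1041] y [-0.1263 -0.1217 -0.1197]
right wall top 3137 x [-0.0388  0.0391  0.1008] y [0.0672 0.0696 0.0735]
cab front 10595 x [0.112  0.1176 0.1247] y [-0.1072 -0.0275  0.0594]
drive top 10683 x [0.0188 0.0519 0.0787] y [-0.0066  0.001   0.0087]
```

```bash
python3 -m creep '[[0.32,0,0,0,0,0,1],[0,0,1,0,0,0,1],[0,0,1,0,0,0,1],[0,0,1,0,0,0,1],[0,0,1,0,0,0,1],[0,0,0.8,0,0,0,1],[0,0,0.35,0,0,0,1],[0,0,0,0,0,0,1]]'
python3 -m creep '[[0,0,0,0,0,0,0.3],[0,0,0,0,0,0,0.3],[0,0,0,0,0,0,0.3],[0,0,-1,0,0,0,0.3],[0,0,-1,0,0,0,0.3],[0,0,-1,0,0,0,0.3],[0,0,-1,0,0,0,0.3],[0,0,-1,0,0,0,0.3],[0,0,-1,0,0,0,0.3]]'
python3 - <<'E'
from h import *
need([.4951,.1675,.25],3.3)
c=cam('wrist');P=pts(c);save(c,'pics/w7.png')
E
```

```text
clock: 33.92
tcp_pos: [0.461, -0.3568, 0.098]
tool_rot: [0.958, -0.286, -0.0, -0.0]
wrist_force: [0.6, 0.1, -1.7]
grip_width: 0.0135
clock: 35.05
tcp_pos: [0.4609, -0.3567, 0.2492]
tool_rot: [0.958, -0.286, 0.0, 0.0]
wrist_force: [-0.8, 0.0, 0.1]
grip_width: 0.0299
tcp [ 0.4609 -0.3567  0.2492] jaw -123.2 z [ 0. -0. -1.] q5 1.45 w 0.0299 F [-0.8  0.   0.1] t 35.05
shift [-10.35 -18.29  -0.04] turn [-0.    -0.     0.297] rows>=6.0
```

View pics/w7.png

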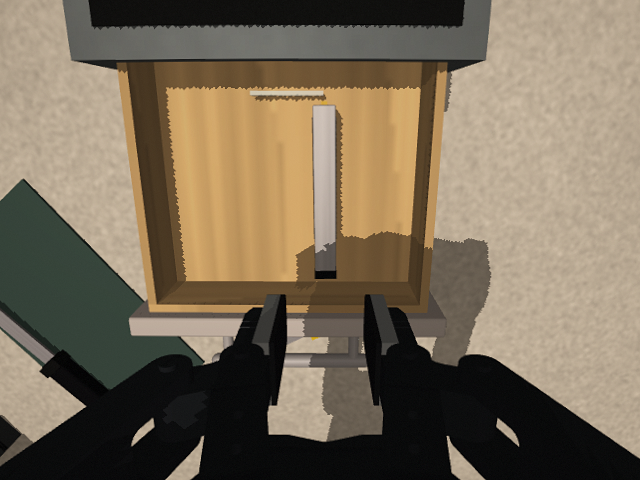

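```bash
python3 -m creep '[[0,0,0,0,0,-0.0585,0.3],[0,0,0,0,0,-0.0585,0.3],[0,0,0,0,0,-0.0585,0.3],[0,0,0,0,0,-0.0585,0.3],[0,0,0,0,0,-0.0585,0.3],[0,0,0,0,0,-0.0585,0.3],[0,0,0,0,0,-0.0585,0.3],[0,0,0,0,0,-0.0585,0.3],[0,0,0,0,0,-0.0585,0.3],[0,0,0,0,0,-0.0585,0.3],[0,0,0,0,0,-0.0585,0.3],[0,0,0,0,0,-0.0585,0.3]]'
python3 -m creep '[[0.99,0.127,0,0,0,0,0.3],[0.99,0.127,0,0,0,0,0.3],[0.99,0.127,0,0,0,0,0.3],[0.99,0.127,0,0,0,0,0.3],[0.99,0.127,0,0,0,0,0.3],[0.99,0.127,0,0,0,0,0.3],[0.99,0.127,0,0,0,0,0.3],[0.99,0.127,0,0,0,0,0.3],[0.99,0.127,0,0,0,0,0.3],[0.99,0.127,0,0,0,0,0.3],[0.99,0.127,0,0,0,0,0.3]]'
python3 -m creep '[[0.99,0.127,0,0,0,0,0.3],[0.99,0.127,0,0,0,0,0.3],[0.99,0.127,0,0,0,0,0.3],[0.99,0.127,0,0,0,0,0.3],[0.99,0.127,0,0,0,0,0.3],[0.99,0.127,0,0,0,0,0.3],[0.99,0.127,0,0,0,0,0.3],[0,0,0,0,0,0,0.3]]'
python3 - <<'E'
from h import *
c=cam('wrist');P=pts(c);np.save('w8.npy',P)
q=P.reshape(-1,3);q=q[(q[:,2]>.055)&(q[:,2]<.07)&(q[:,0]>.46)&(q[:,0]<.53)&(q[:,1]>.12)&(q[:,1]<.26)]
b=cv2.minAreaRect(q[:,:2].astype(np.float32)*1000);print(len(q),b)
need([.4972,.1675,.038],3.3)
E
```

```text
clock: 36.6
tcp_pos: [0.4609, -0.3567, 0.2481]
tool_rot: [0.685, 0.728, 0.0, 0.0]
wrist_force: [-0.4, -0.5, 0.1]
grip_width: 0.0303
clock: 37.98
tcp_pos: [0.4805, -0.081, 0.2482]
tool_rot: [0.688, 0.725, 0.0, 0.0]
wrist_force: [-0.7, -0.0, 0.0]
grip_width: 0.0302
clock: 38.98
tcp_pos: [0.493, 0.0932, 0.2481]
tool_rot: [0.687, 0.726, 0.0, -0.0]
wrist_force: [0.0, 0.4, 0.4]
grip_width: 0.03
3537 ((496.2887878417969, 183.41500854492188), (65.83158874511719, 126.0080795288086), 0.7642880082130432)
tcp [0.4931 0.0923 0.2481] jaw 3.1 z [ 0.  0. -1.] q5 0.08 w 0.03 F [-0.2  0.1 -0.1] t 39.02
shift [2.99 0.33 8.4 ] turn [ 0.     0.    -0.001] rows>=1.0
```

```bash
python3 -m creep '[[1,0.11,0,0,0,0,0.3],[1,0.11,0,0,0,0,0.3],[0.99,0.11,0,0,0,-0.001,0.3],[0,0,1,0,0,0,0.3],[0,0,1,0,0,0,0.3],[0,0,1,0,0,0,0.3],[0,0,1,0,0,0,0.3],[0,0,1,0,0,0,0.3],[0,0,1,0,0,0,0.3],[0,0,0,0,0,0,0.3]]'
python3 - <<'E'
from h import *
need([.4972,.1675,.038],3.3)
E
```

```text
clock: 40.28
tcp_pos: [0.4969, 0.1657, 0.0966]
tool_rot: [0.687, 0.727, -0.001, -0.001]
wrist_force: [0.4, 0.6, -0.2]
grip_width: 0.0304
tcp [0.4969 0.1657 0.0966] jaw 3.2 z [-0.003 -0.001 -1.   ] q5 0.22 w 0.0304 F [ 0.4  0.6 -0.2] t 40.27
shift [0.07 0.02 2.35] turn [-0.001  0.    -0.   ] rows>=1.0
```

```bash
python3 -m creep '[[0.07,0.02,0.8,0,0,0,0.3],[0,0,0.8,0,0,0,0.3],[0,0,0.7,0,0,0,0.3],[0,0,0,0,0,0,1],[0,0,0,0,0,0,1],[0,0,0,0,0,0,1],[0,0,0,0,0,0,1],[0,0,0,0,0,0,1]]' 80
python3 -m creep '[[0,0,-0.5,0,0,0,1],[0,0,-1,0,0,0,1],[0,0,-1,0,0,0,1],[0,0,-1,0,0,0,1],[0,0,-1,0,0,0,1],[0,0,-1,0,0,0,1],[0,0,-1,0,0,0,1],[0,0,-1,0,0,0,1],[0,0,0,0,0,0,1]]'
python3 - <<'E'
from h import *
need([.491,-.3107,.23])
E
```

```text
clock: 41.28
tcp_pos: [0.4984, 0.1681, 0.0408]
tool_rot: [0.686, 0.727, 0.0, 0.0]
wrist_force: [0.0, -0.6, -1.1]
grip_width: 0.0134
clock: 42.4
tcp_pos: [0.4989, 0.1682, 0.2306]
tool_rot: [0.686, 0.727, 0.002, 0.001]
wrist_force: [-0.3, 0.9, -1.2]
grip_width: 0.0138
tcp [0.4989 0.1682 0.2306] jaw 3.3 z [ 0.004  0.001 -1.   ] q5 0.22 w 0.0138 F [-0.3  0.9 -1.2] t 42.4
shift [-19.11  -1.42   0.  ]
```

```bash
python3 -m creep '[[-1,-0.075,0,0,0,0,1],[-1,-0.075,0,0,0,0,1],[-1,-0.075,0,0,0,0,1],[-1,-0.075,0,0,0,0,1],[-1,-0.075,0,0,0,0,1],[-1,-0.075,0,0,0,0,1],[-1,-0.075,0,0,0,0,1],[-1,-0.075,0,0,0,0,1],[-1,-0.075,0,0,0,0,1],[-1,-0.075,0,0,0,0,1]]'
python3 -m creep '[[-1,-0.075,0,0,0,0,1],[-1,-0.075,0,0,0,0,1],[-1,-0.075,0,0,0,0,1],[-1,-0.075,0,0,0,0,1],[-1,-0.075,0,0,0,0,1],[-1,-0.075,0,0,0,0,1],[-1,-0.075,0,0,0,0,1],[-1,-0.075,0,0,0,0,1],[-1,-0.075,0,0,0,0,1]]'
python3 -m creep '[[0,0,0,0,0,0.0585,1],[0,0,0,0,0,0.0585,1],[0,0,0,0,0,0.0585,1],[0,0,0,0,0,0.0585,1],[0,0,0,0,0,0.0585,1],[0,0,0,0,0,0.0585,1],[0,0,0,0,0,0.0585,1],[0,0,0,0,0,0.0585,1],[0,0,0,0,0,0.0585,1],[0,0,0,0,0,0.0585,1],[0,0,0,0,0,0.0585,1],[0,0,0,0,0,0.0585,1]]'
python3 - <<'E'
from h import *
need([.491,-.3107,.098],-123.2)
c=cam('wrist');P=pts(c);s=arm.get_state();r=R.from_quat(s['tool_rot'])
L=r.inv().apply(P.reshape(-1,3)-s['tcp_pos']).reshape(P.shape);W=P[...,2]
def show(n,m):
    a=L[m];print(n,len(a),'x',np.percentile(a[:,0],[2,50,98]).round(4),'y',np.percentile(a[:,1],[2,50,98]).round(4),'z',np.median(a[:,2]).round(4))
show('held',(W>.2)&(L[...,0]>.015)&(L[...,0]<.1)&(abs(L[...,1])<.03)&(L[...,2]>-.04))
show('drive1',(W>.112)&(W<.125)&(L[...,0]>-.05)&(L[...,0]<.1)&(L[...,1]>.03)&(L[...,1]<.08))
E
```

```text
clock: 43.65
tcp_pos: [0.4936, -0.0834, 0.2272]
tool_rot: [0.686, 0.727, -0.0, -0.0]
wrist_force: [0.5, -0.2, -1.2]
grip_width: 0.0136
clock: 44.78
tcp_pos: [0.4898, -0.3091, 0.2273]
tool_rot: [0.686, 0.727, -0.0, -0.0]
wrist_force: [-0.3, 0.5, -0.8]
grip_width: 0.0136
clock: 46.28
tcp_pos: [0.49, -0.3085, 0.2275]
tool_rot: [0.958, -0.287, -0.0, -0.0]
wrist_force: [0.6, -0.1, -1.1]
grip_width: 0.0134
tcp [ 0.49   -0.3085  0.2275] jaw -123.4 z [-0.001  0.    -1.   ] q5 1.55 w 0.0134 F [ 0.6 -0.1 -1.1] t 46.27
shift [0.09 0.05 5.18] turn [-0.     0.    -0.001] rows>=1.0
held 10812 x [0.0166 0.051  0.0786] y [-0.008  -0.0006  0.0068] z -0.0224
drive1 4786 x [-0.0328  0.0297  0.0816] y [0.0476 0.055  0.063 ] z 0.1096
```

```bash
python3 -m creep '[[0.1,0.05,1,0,0,0,1],[0,0,1,0,0,0,1],[0,0,1,0,0,0,1],[0,0,1,0,0,0,1],[0,0,0.8,0,0,0,1],[0,0,0.35,0,0,0,1],[0,0,0,0,0,0,1]]'
python3 -m creep '[[0,0,0,0,0,0,0.3],[0,0,0,0,0,0,0.3],[0,0,0,0,0,0,0.3],[0,0,-1,0,0,0,0.3],[0,0,-1,0,0,0,0.3],[0,0,-1,0,0,0,0.3],[0,0,-1,0,0,0,0.3],[0,0,-1,0,0,0,0.3],[0,0,-1,0,0,0,0.3]]'
python3 - <<'E'
from h import *
need([.35,-.25,.25],-33.2)
c=cam('wrist');P=pts(c);save(c,'pics/w9.png')
a=P.reshape(-1,3);a=a[(a[:,2]>.112)&(a[:,2]<.125)&(a[:,0]>.43)&(a[:,0]<.6)];
o=np.array([.512,-.356]);ex=np.array([.838,-.545]);ey=np.array([.545,.838]);X=(a[:,:2]-o)@ex;Y=(a[:,:2]-o)@ey
for lo,hi in((-.06,0),(0,.06)):
    m=(Y>lo)&(Y<hi)&(X>-.1);print(m.sum(),np.percentile(X[m],[1,99]).round(3),np.percentile(Y[m],[1,99]).round(3))
c=cam('top');save(c,'pics/t2.png')
E
```

```text
clock: 47.2
tcp_pos: [0.4915, -0.3106, 0.0991]
tool_rot: [0.959, -0.284, -0.0, -0.0]
wrist_force: [0.9, -0.4, -0.9]
grip_width: 0.0136
clock: 48.32
tcp_pos: [0.4915, -0.3106, 0.2504]
tool_rot: [0.959, -0.285, 0.0, 0.0]
wrist_force: [0.2, -0.4, 0.2]
grip_width: 0.0296
tcp [ 0.4915 -0.3106  0.2504] jaw -123.1 z [ 0. -0. -1.] q5 1.54 w 0.0296 F [ 0.2 -0.4  0.2] t 48.33
shift [-6.06  1.06  0.01] turn [ 0.    -0.    -0.499] rows>=9.0
3967 [-0.079  0.037] [-0.036 -0.021]
4394 [-0.098  0.037] [0.004 0.051]
```

View pics/w9.png

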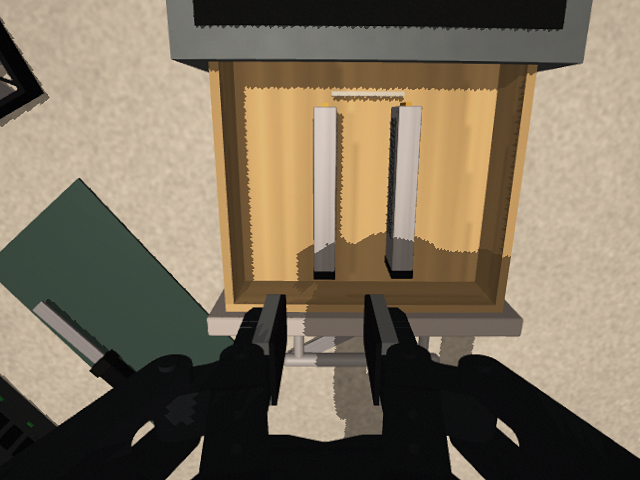

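```bash
python3 -m creep '[[-1,0.17,0,0,0,0,1],[-1,0.17,0,0,0,0,1],[-1,0.17,0,0,0,0,1],[-1,0.18,0,0,0,0,1],[-1,0.18,0,0,0,0,1],[-1,0.18,0,0,0,0,1],[0,0,1,0,0,0,1],[0,0,1,0,0,0,1],[0,0,1,0,0,0,1],[0,0,1,0,0,0,1],[0,0,1,0,0,0,1],[0,0,1,0,0,0,1]]'
python3 - <<'E'
from h import *
need([.506,-.352,.1],-123.1)
E
```

```text
clock: 49.92
tcp_pos: [0.3512, -0.2506, 0.0979]
tool_rot: [0.959, -0.285, -0.0, -0.0]
wrist_force: [0.1, -0.6, -0.2]
grip_width: -0.0
tcp [ 0.3512 -0.2506  0.0979] jaw -123.1 z [-0.  0. -1.] q5 1.47 w -0.0 F [ 0.1 -0.6 -0.2] t 49.92
shift [ 7.4   0.02 -0.09] turn [-0.  0.  0.] rows>=1.0
```

```bash
python3 -m creep '[[0.5,0,0,0,0,0,1],[0.5,0,0,0,0,0,1],[0.6,0,0,0,0,0,1],[0.7,0,0,0,0,0,1],[0.7,0,0,0,0,0,1],[0.7,0,0,0,0,0,1],[0.7,0,0,0,0,0,1],[0.7,0,0,0,0,0,1],[0.7,0,0,0,0,0,1],[0.7,0,0,0,0,0,1],[0.5,0,0,0,0,0,1],[0.3,0,0,0,0,0,1]]'
python3 -m creep '[[0.1,0,0,0,0,0,1],[0.1,0,0,0,0,0,1],[0,0,0,0,0,0,1]]'
```

```text
clock: 51.42
tcp_pos: [0.5052, -0.3509, 0.0996]
tool_rot: [0.959, -0.285, 0.0, 0.0]
wrist_force: [-0.3, -0.1, 0.0]
grip_width: -0.0001
clock: 51.8
tcp_pos: [0.5085, -0.353, 0.0994]
tool_rot: [0.959, -0.285, 0.0, -0.0]
wrist_force: [-0.4, 0.4, 0.7]
grip_width: 0.0003
```

```bash
for i in 1 2 ; do python3 -m creep '[[0.15,0,0,0,0,0,1],[0,0,0,0,0,0,1]]'; done
```

```text
clock: 52.05
tcp_pos: [0.5091, -0.3534, 0.0991]
tool_rot: [0.959, -0.285, -0.004, -0.001]
wrist_force: [-29.8, 19.4, 16.2]
grip_width: 0.0002
clock: 52.3
tcp_pos: [0.5094, -0.3536, 0.099]
tool_rot: [0.959, -0.285, -0.008, -0.002]
wrist_force: [-61.7, 39.3, 33.0]
grip_width: 0.0002
```

```bash
python3 -m creep '[[-0.6,0,0,0,0,0,1],[-1,0,0,0,0,0,1],[0,0,-1,0,0,0,1],[0,0,-1,0,0,0,1],[0,0,-1,0,0,0,1],[0,0,-1,0,0,0,1],[0,0,-1,0,0,0,1],[0,0,-1,0,0,0,1],[0,0,-1,0,0,0,1],[0,0,-1,0,0,0,1],[0,0,0,0,0,0,1]]'
python3 - <<'E'
from h import *
c=cam('side');P=pts(c);save(c,'pics/s4.png',(130,80,450,380),2)
c=cam('wrist');P=pts(c);m=(P[...,2]>.145)&(P[...,2]<.157)
ex=np.array([.838,-.545]);ey=np.array([.545,.838]);o=np.array([.6467,-.4439]);X=(P[...,:2]-o)@ex;Y=(P[...,:2]-o)@ey
f=(P[...,2]>.128)&(P[...,2]<.143)&(abs(Y)<.1)&(X>-.16);print('cab front x',np.percentile(X[m&(abs(Y)<.09)],1).round(4),'panel x',np.percentile(X[f],[1,50,99]).round(4),f.sum())
E
python3 -m creep '[[0,0,0,0,0,-0.0585,1],[0,0,0,0,0,-0.0585,1],[0,0,0,0,0,-0.0585,1],[0,0,0,0,0,-0.0585,1],[0,0,0,0,0,-0.0585,1],[0,0,0,0,0,-0.0585,1],[0,0,0,0,0,-0.0585,1],[0,0,0,0,0,-0.0585,1],[0,0,0,0,0,-0.0585,1],[0,0,0,0,0,-0.0585,1],[0,0,0,0,0,-0.0585,1],[0,0,0,0,0,-0.0585,1]]'
python3 - <<'E'
from h import *
need([.517,.38,.3],3.5)
E
```

```text
clock: 53.68
tcp_pos: [0.4817, -0.3356, 0.3014]
tool_rot: [0.959, -0.285, 0.002, 0.001]
wrist_force: [-0.3, -0.5, -0.2]
grip_width: 0.0002
cab front x -0.0985 panel x [-0.1141 -0.1061 -0.0985] 6627
clock: 55.28
tcp_pos: [0.4811, -0.3352, 0.2978]
tool_rot: [0.684, 0.729, -0.0, -0.001]
wrist_force: [-0.3, -0.1, 0.8]
grip_width: -0.0002
tcp [ 0.4811 -0.3352  0.2978] jaw 3.6 z [-0.001  0.001 -1.   ] q5 -0.72 w -0.0002 F [-0.3 -0.1  0.8] t 55.27
shift [28.46  3.25 -0.06] turn [-0.    -0.     0.001] rows>=1.0
```

View pics/s4.png

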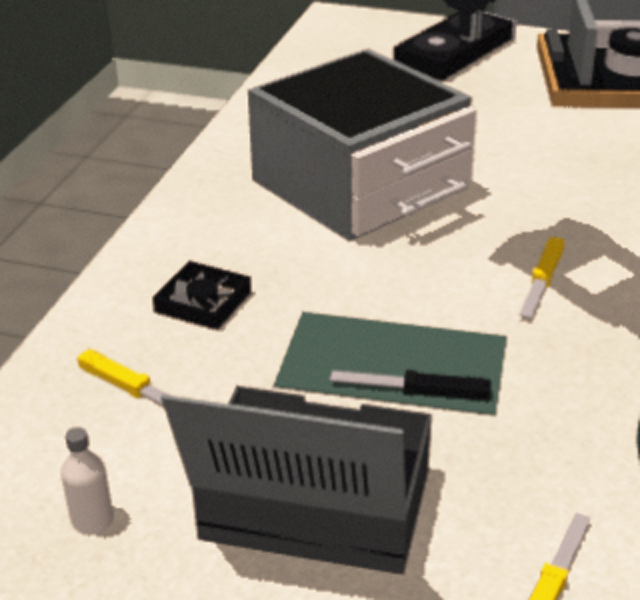

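```bash
python3 -m creep '[[0.98,0.112,0,0,0,0,1],[0.98,0.112,0,0,0,0,1],[0.98,0.112,0,0,0,0,1],[0.98,0.112,0,0,0,0,1],[0.98,0.112,0,0,0,0,1],[0.98,0.112,0,0,0,0,1],[0.98,0.112,0,0,0,0,1],[0.98,0.112,0,0,0,0,1],[0.98,0.112,0,0,0,0,1],[0.98,0.112,0,0,0,0,1]]'
python3 -m creep '[[0.98,0.112,0,0,0,0,1],[0.98,0.112,0,0,0,0,1],[0.98,0.112,0,0,0,0,1],[0.98,0.112,0,0,0,0,1],[0.98,0.112,0,0,0,0,1],[0.98,0.112,0,0,0,0,1],[0.98,0.112,0,0,0,0,1],[0.98,0.112,0,0,0,0,1],[0.98,0.112,0,0,0,0,1],[0.98,0.112,0,0,0,0,1]]'
python3 -m creep '[[0.98,0.112,0,0,0,0,1],[0.98,0.112,0,0,0,0,1],[0.98,0.112,0,0,0,0,1],[0.98,0.112,0,0,0,0,1],[0.98,0.112,0,0,0,0,1],[0.98,0.112,0,0,0,0,1],[0.98,0.112,0,0,0,0,1],[0.98,0.112,0,0,0,0,1],[0.98,0.112,0,0,0,0,1],[0,0,0,0,0,0,1]]'
```

```text
clock: 56.52
tcp_pos: [0.4947, -0.0871, 0.2991]
tool_rot: [0.687, 0.727, 0.0, 0.0]
wrist_force: [0.2, 0.0, -0.2]
grip_width: -0.0003
clock: 57.78
tcp_pos: [0.5081, 0.1589, 0.2992]
tool_rot: [0.687, 0.727, 0.0, -0.0]
wrist_force: [0.3, -0.1, -0.4]
grip_width: 0.0
clock: 59.02
tcp_pos: [0.5215, 0.3804, 0.2987]
tool_rot: [0.686, 0.728, -0.0, -0.0]
wrist_force: [-0.0, 0.9, -0.5]
grip_width: -0.0001
```

```bash
python3 -m creep '[[0,0,1,0,0,0,1],[0,0,1,0,0,0,1],[0,0,1,0,0,0,1],[0,0,1,0,0,0,1],[0,0,0.15,0,0,0,1],[-0.95,0,0,0,0,0,1],[-0.95,0,0,0,0,0,1],[-0.95,0,0,0,0,0,1],[-0.95,0,0,0,0,0,1],[0,0,0,0,0,0,1]]'
python3 -m creep '[[-0.63,0,0.06,0,0,0,1],[-0.63,0,0.06,0,0,0,1],[-0.64,0,0.26,0,0,0,1],[-0.64,0,0.26,0,0,0,1],[-0.53,0,0.44,0,0,0,1],[-0.53,0,0.44,0,0,0,1],[-0.38,0,0.57,0,0,0,1],[-0.38,0,0.57,0,0,0,1],[-0.3,0,0.86,0,0,0,1]]'
python3 - <<'E'
from h import *
need([.5288,.1654,.084])
c=cam('side');save(c,'pics/s5.png',(150,150,400,380),2.5)
E
```

```text
clock: 60.28
tcp_pos: [0.5274, 0.2819, 0.196]
tool_rot: [0.687, 0.726, 0.0, 0.0]
wrist_force: [-0.3, 0.0, -0.6]
grip_width: 0.0003
clock: 61.4
tcp_pos: [0.5339, 0.167, 0.1066]
tool_rot: [0.686, 0.727, 0.0, 0.0]
wrist_force: [0.1, 1.2, 0.4]
grip_width: -0.0001
tcp [0.5339 0.167  0.1066] jaw 3.3 z [ 0.001  0.    -1.   ] q5 0.2 w -0.0001 F [0.1 1.2 0.4] t 61.4
shift [-0.05 -0.21  0.9 ]
```

View pics/s5.png

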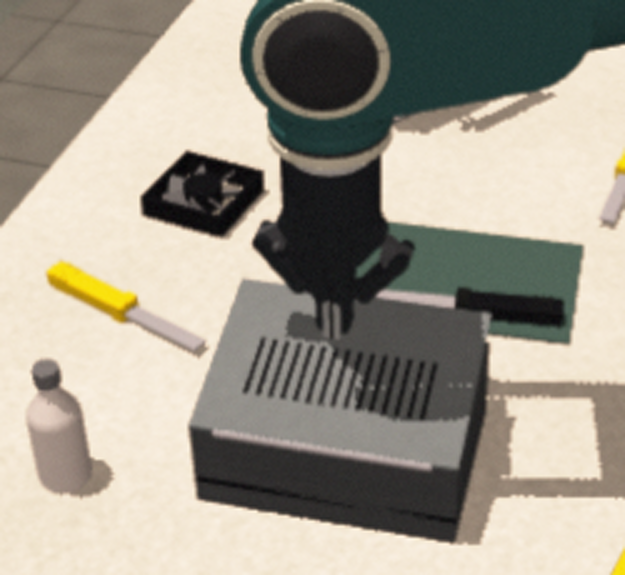

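Pic 15: cover nearly down, fingertips resting on it around (333,330). Press it shut.

```bash
python3 -m creep '[[-0.06,0,0.4,0,0,0,1],[-0.06,0,0.3,0,0,0,1],[0,0,0.15,0,0,0,1],[0,0,0,0,0,0,1]]'
python3 -m creep '[[0,0,0.1,0,0,0,1],[0,0,0,0,0,0,1]]'
```

```text
clock: 61.95
tcp_pos: [0.5339, 0.1646, 0.0862]
tool_rot: [0.686, 0.727, -0.0, -0.0]
wrist_force: [0.0, -0.7, 0.5]
grip_width: 0.0002
clock: 62.2
tcp_pos: [0.5341, 0.1646, 0.084]
tool_rot: [0.686, 0.727, 0.0, 0.0]
wrist_force: [0.3, -1.2, 1.1]
grip_width: 0.0
```

```bash
python3 -m creep '[[0,0,0.06,0,0,0,1],[0,0,0.06,0,0,0,1],[0,0,0,0,0,0,1]]'
python3 -m creep '[[0,0,0.05,0,0,0,1],[0,0,0,0,0,0,1]]'
```

```text
clock: 62.58
tcp_pos: [0.5344, 0.1647, 0.0836]
tool_rot: [0.686, 0.727, 0.001, 0.0]
wrist_force: [-13.9, -3.3, 29.6]
grip_width: -0.0001
clock: 62.82
tcp_pos: [0.5345, 0.1647, 0.0835]
tool_rot: [0.686, 0.727, 0.001, 0.001]
wrist_force: [-18.5, -4.7, 39.4]
grip_width: -0.0004
```

Firmly at the stop. Retreat and verify everything.

```bash
python3 -m creep '[[0,0,-1,0,0,0,1],[0,0,-1,0,0,0,1],[0,0,-1,0,0,0,1],[0,0,-1,0,0,0,1],[0,0,-1,0,0,0,1],[0,0,-1,0,0,0,1],[-1,0,-1,0,0,0,1],[-1,0,-1,0,0,0,1],[-1,0,-1,0,0,0,1],[-1,0,0,0,0,0,1],[-1,0,0,0,0,0,1],[0,0,0,0,0,0,1]]'
python3 - <<'E'
from h import *
need([.5,.05,.3])
for n in['side','top']:
    c=cam(n);P=pts(c)
    q=P.reshape(-1,3);a=q[(q[:,2]>.07)&(q[:,2]<.12)&(abs(q[:,0]-.517)<.085)&(q[:,1]>.125)&(q[:,1]<.255)]
    A=np.c_[a[:,:2],np.ones(len(a))];print(n,'cover plane',len(a),np.linalg.lstsq(A,a[:,2],rcond=None)[0].round(3),np.median(a[:,2]))
    a=q[(q[:,2]>.015)&(q[:,2]<.028)&(q[:,0]>.36)&(q[:,0]<.65)&(q[:,1]>-.14)&(q[:,1]<.03)]
    print('pry handle',len(a),np.median(a,0).round(4))
    for k in['mouse','fan','cleaner','chest_drawer0_handle','pry']:
        for r in arm.silhouettes(k,n)[:4 if k=='pry' else 1]:
            b=P[r['mask']];b=b[~np.isnan(b[:,0])];print(k,round(r['confidence'],2),np.median(b,0).round(3))
    if n=='side':save(c,'pics/s6.png',(130,80,450,450),1.6)
E
```

```text
clock: 64.32
tcp_pos: [0.5411, 0.0386, 0.3045]
tool_rot: [0.687, 0.727, -0.0, 0.0]
wrist_force: [-0.4, 0.5, 0.6]
grip_width: -0.0001
tcp [0.5411 0.0386 0.3045] jaw 3.2 z [ 0. -0. -1.] q5 -0.03 w -0.0001 F [-0.4  0.5  0.6] t 64.33
shift [ 0.55 -1.62  0.18] 
side cover plane 3758 [0.001 0.005 0.083] 0.08387076159072343
pry handle 364 [ 0.4294 -0.0107  0.0201]
mouse 0.66 [0.416 0.387 0.031]
fan 0.9 [ 0.763 -0.099  0.017]
cleaner 0.97 [0.723 0.294 0.064]
chest_drawer0_handle 0.89 [ 0.556 -0.367  0.117]
pry 0.79 [0.272 0.264 0.016]
pry 0.7 [0.784 0.081 0.012]
pry 0.59 [ 0.354 -0.268  0.014]
pry 0.56 [ 0.449 -0.007  0.015]
top cover plane 1689 [-0.001 -0.003  0.086] 0.0844889024753368
pry handle 6 [ 0.3848 -0.0303  0.0212]
mouse 0.7 [0.418 0.369 0.032]
fan 0.78 [ 0.766 -0.101  0.019]
cleaner 0.67 [0.727 0.284 0.12 ]
chest_drawer0_handle 0.73 [ 0.542 -0.385  0.124]
pry 0.75 [ 0.354 -0.284  0.017]
pry 0.67 [0.845 0.054 0.019]
pry 0.56 [0.278 0.283 0.018]
```

View pics/s6.png

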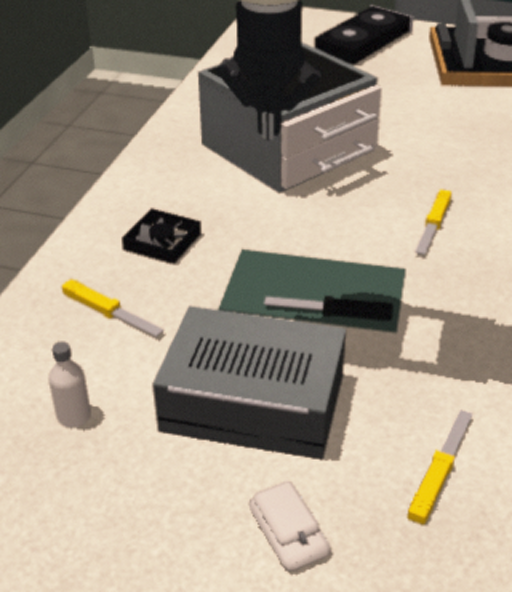

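Run:
```python
from h import *
c=cam('side');P=pts(c);q=P.reshape(-1,3);im=c['img'].reshape(-1,3).astype(int)
a=q[(q[:,2]>.009)&(q[:,2]<.028)&(q[:,0]>.36)&(q[:,0]<.65)&(q[:,1]>-.1)&(q[:,1]<.04)]
print('pry',len(a),cv2.minAreaRect(a[:,:2].astype(np.float32)*1000))
g=(im[:,1]>im[:,0]+12)&(abs(q[:,2]-.003)<.006)&(q[:,0]>.3)&(q[:,0]<.7)&(q[:,1]>-.2)&(q[:,1]<.1)
print('mat',g.sum(),cv2.minAreaRect(q[g][:,:2].astype(np.float32)*1000))
P0=np.load('side0.npy').reshape(-1,3)
W=np.load('w5.npy').reshape(-1,3);m=(abs(W[:,2]-.003)<.003)
```

```text
pry 609 ((473.7406005859375, -9.193157196044922), (195.083984375, 31.34381675720215), 5.733630657196045)
mat 2754 ((501.77264404296875, -58.04680633544922), (257.4236145019531, 151.6321258544922), 6.104849338531494)
```

```bash
python3 -c "
from rig import arm
s=arm.get_state();print(s['clock'],s['joint_vel'][:3]);print(arm.close_job())"
```

```text
64.975 [-0.00090536  0.00032138 -0.0007312 ]
the job is handed in; nothing more can be done
None
```

I handed the job in at 65 s with both drives in the shut top drawer, the cover folded down and the pry tool on its mat. The interface gave no verdict, so this rests on my own checks.

- **What I did:** I opened the drawer and raised the cover with the black pry tool at the notch until it leaned back, then laid the tool on the mat. The box held two drives, in its two middle bays. I moved both into the drawer, pushed the drawer to its stop and pressed the cover down to its stop.
- **Drives and drawer:** both drives stood upright in the drawer in the last wrist picture. I did not look inside again after shutting it. The last measured handle position is 1–2 mm from where it was shut at the start.
- **Cover:** the last plane fit gave a slope of 0.005 rad or less (limit 0.04) at a height of 84 mm.
- **Pry tool:** it moved about 50 mm sideways after I laid it down, apparently the announced knock. Its middle is still about 51 mm off the mat's centre line (limit 75) and it lies flat, so I left it there.
- **Bystanders:** the mouse, the fan and the bottle are all within about 5 mm of their starting positions.
- **Not confirmed:** I could not read the contact force in step 1 directly. The cover rose to about 0.2 rad with only the blade under it, but the wrist force read near zero once the arm stopped.

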